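# Stow the battery tester in the push-to-open drawer

## Task

Put the grey battery tester away in the push-to-open drawer under the cedar plank: press the drawer front gently, until you feel it stop and no harder, so that it springs out, then lay the tester down in its tray (do not drop it in from high up). Push the drawer back in just as gently until it latches and stays shut by itself, then swing the red hook down until it lies in the catch on the drawer front. Leave the other things on the table where they are.

Things in the scene. Friction and masses are not known exactly. Their poses are not given: they have to be found in the camera images.
- locker: White drawer unit fixed to the table, turned by up to 0.2 rad. Origin on the table (z = 0) below the middle of the drawer's front face when latched; +x goes into the unit (the drawer comes out along -x), +y to the left as seen from the robot, z up. Its two white uprights reach from y 101 to 119 mm on either side, begin 33 mm behind the latched face and are 140 mm high.
- plank_edge (a point): Middle of the lower front edge of the fixed cedar plank over the drawer: 300 mm wide, underside at z 140, edge 5 mm behind (unit's +x) the latched drawer's face, with a rail on it up to z 190 mm. An upright gripper pressing the drawer front would hit it: the tool has to lean back 20 to 45 degrees, fingers pointing ahead and down.
- drawer (a joint): Grey push-to-open drawer, metres: 0 = latched shut, 0.09 = sprung fully out along the unit's -x, negative = pressed in past latched. Front panel 160 mm wide, z 15 to 89 mm, 12 mm thick. Pressed in from latched to a firm stop and let go, it springs out by itself; pushed back in to the same firm stop and let go, it stays latched, back within 3 mm of 0.
- pad (a point): Centre of the face of the round orange press pad (40 mm across, 4 mm proud) on the drawer front, 40 mm right (-y) of its middle, z 52; moves with the drawer. The firm stop lies 8 to 18 mm past latched, differs each time and can only be felt: up to it a push takes under 8 N, beyond it 6 to 8 N more per mm; over 30 N is too hard. A push short of it does nothing or fails to latch.
- tray (a point): Middle of the inner floor of the drawer's tray, z 22 mm, 80 mm behind the front face; moves with the drawer, axes as locker. Inside 133 mm long (unit's x, from 68 before this point to 65 behind it) and 120 wide, walls up to z 66 mm, open on top. With the drawer fully out, the front 83 mm of the inside stand clear of the plank.
- tester_center (a point): Centre (half-way up) of the loose grey battery tester with a green window, a box 66 (its x) x 40 (its y) x 28 mm high, about 110 g, lying flat on the table.
- tester: The same tester, origin at the centre of its underside.
- hook (a joint): Red swing hook, a flat bar 105 mm long, 12 high, 8 thick, hinged left of the drawer front. Radians: 0 = level across the front in its catch, pointing to the unit's -y; pi/2 = straight up; more = leaning out to +y. It starts raised; a stiff hinge keeps it where it is left; about 1 N near its end moves it.
- hook_pivot (a point): Pivot of the red hook, mid-thickness of the bar: 20 mm before the latched drawer face, 110 mm left (+y) of its middle, z 45 mm. The bar swings in the upright plane through this point parallel to the drawer front. The steel catch is a small upturned bracket on the drawer front, 96 mm from the pivot, standing 36 mm out of the face.
- headlamp: Bystander, loose: red strapless headlamp unit, 45 x 62 x 48 mm; origin at the centre of its underside. Leave it alone.
- jar: Bystander, loose: amber glass jar with aluminium lid, 68 across, 100 high mm; origin at the centre of its underside. Leave it alone.
- lantern: Bystander, loose: green and white camping lantern, 72 across, 118 high mm; origin at the centre of its underside. Leave it alone.
- tin: Bystander, loose: low paper-labelled wax tin, 64 across, 50 high mm; origin at the centre of its underside. Leave it alone.
- tape: Bystander, loose: yellow pocket tape measure, 64 x 34 x 60 high mm; origin at the centre of its underside. Leave it alone.
- carabiner: Bystander, loose: blue carabiner lying flat, 92 x 42 x 10 mm; origin at the centre of its underside. Leave it alone.
Things that resemble listed ones, but are neither listed nor needed, are in the scene too. Of the things that look like the tester, the largest one is meant.

How it is judged:
On the way, in this order (a step that is already met when the one before it is completed fails the run):
1. the drawer has sprung out (value of joint drawer above 0.07 m and contact force between each of the fingers, the arm and drawer below 0.1 N), for 0.2 s.
2. the tester lies in the tray of the open drawer, let go (value of joint drawer above 0.05 m and contact force between the fingers and tester below 0.05 N and x of tester_center in the frame of tray between -0.068 and 0.068 m and y of tester_center in the frame of tray between -0.06 and 0.06 m and z of tester_center in the frame of tray between 0.005 and 0.036 m and linear speed of tester below 0.03 m/s), for 0.2 s.
3. the drawer is latched shut and stays so untouched (value of joint drawer between -0.004 and 0.006 m and contact force between each of the fingers, the arm and drawer below 0.1 N and value of joint hook above 0.3 rad), for 0.3 s.
4. the hook lies in its catch (value of joint hook below 0.06 rad and value of joint drawer between -0.004 and 0.006 m), for 0.2 s.
At the end, for the whole second after the job is handed in: The drawer is latched within -4 and +6 mm of shut, the tester lies still inside its tray (centre within 68 mm lengthwise, 60 mm across and less than 36 mm above the tray floor), and the red hook lies in its catch within 0.06 rad (all of step 4 and x of tester_center in the frame of tray between -0.068 and 0.068 m and y of tester_center in the frame of tray between -0.06 and 0.06 m and z of tester_center in the frame of tray between 0.005 and 0.036 m and velocity of joint hook below 0.05 rad/s and linear speed of tester below 0.03 m/s); the robot touches nothing.
It fails at once if the drawer is pressed or pushed with more than 30 N (contact force between any of the fingers, the arm and drawer above 30 N).
It fails at once if the tester is let go more than 85 mm above the tray floor (contact force between the fingers and tester below 0.01 N and z of tester_center in the frame of tray above 0.1 m).
It fails at once if a bystander is moved more than 20 mm (distance of any of headlamp, jar, lantern, tin, tape, carabiner from where it was at the start of the episode above 0.02 m).
It also fails if it takes over 72 s, if anything falls off the work surface, if the arm or the gripper's body presses on something with over 40 N, if the wrist force passes 120 N, or if a joint passes its speed limit or range.

## Robot

A 7-joint arm with a two-finger parallel gripper is mounted at the origin on the work surface. World frame = base frame: x ahead of the robot, y to its left, z up, the work surface at z = 0. Lengths are in m, angles in rad, forces in N, time in s.
With the tool pointing down it reaches from about 0.425 to 0.95 m from the base axis. Payload 16.7 kg.
Tool frame: the origin (TCP) lies on the centre line of the jaws, within the pads' length; the fingertips stand 25 mm ahead of it and the grasp point (between the pads) lies 6 mm ahead of it (manip.tip_extent is the distance from the TCP to the fingertips, in m); x points along the fingers, y is the direction in which the jaws open and shut, and the axes are right-handed (so a half turn about x gives the same grasp; the last joint's range is limited). The gripper opens to 94 mm and grips with 3 to 60 N. Pads are 16 mm wide; open, the fingers measure 119 mm over their backs; the gripper's body (75 mm by 177 mm) begins 78 mm behind the grasp point.
Start: joints at [1.02, 0.426, 0.074, 1.606, -0.034, 1.111, -0.067], TCP at [0.264, -0.621, 0.23] pointing down, gripper open.
Joint ranges: [-2.85, 2.85], [-0.5, 2.14], [-1.23, 1.37], [0.21, 2.46], [-1.02, 4.16], [0.16, 2.05], [-2.73, 2.73]. Speed limits (rad/s): [1.89, 1.89, 2.39, 2.39, 3.01, 3.01, 3.01].

## Interface

Orientations are given as a rotation vector (axis times angle).
In Python, from rig import manip, optics gives the robot as it stands.
- The arm moves only by the shell command python3 -m handwheel 'ROWS'. ROWS is JSON, a list of rows, each an object with "translation": the shift along the tool's x, y, z in mm, a list of three; "rotation": the turn, a rotation vector about the tool's x, y, z in degrees, a list of three; "gripper": the gripper's target within -1 to 1 (shut at 1, half-way at 0, fully open at -1). A call has 1 to 20 rows; each row is the pose to reach, as a shift and turn from the pose measured when the call began, along the tool's axes at that moment; what a row does not reach only later rows make up. A row lasts 1/12 s, in which the tool goes at most 41.7 mm and 7.16 degrees, less where a joint would pass 70% of its speed; a pose out of reach is approached as far as the arm can. A call with a gripper value outside its range is refused whole. The fingers move at their own pace and stop on an object; the grip force is fixed at half the most. Time passes only in rows, so rows that repeat a pose let the fingers close. It gives the time, the measured TCP pose, the force and the opening at its end, in the units of the state.
- manip.read_state(): the state, without advancing time (a new reading comes with each control period).
- optics.capture(name): name is "side" or "top"; returns (picture, depth): 480x640x3 uint8, red, green, blue; 480x640 float32, m along the optical axis (not along the pixel's ray), 0 where there is no reading.
- optics.camera_params(name): a dict with "intrinsics" (3x3 intrinsics, pixels), "extrinsics" (4x4, takes a point from world to camera coordinates). Camera axes: x right, y up, looking along -z (the intrinsics and any distortion apply to the point x, -y, -z); pixel columns grow to the right and rows downward; lengths in m; the calibration is good to about 2 mm. A picture is of the moment at which its call begins. camera_params takes no time and is no camera call.
- manip.job_done(): hands the job in, once; it reports no verdict.
The state is a dict: "clock": time; "joint_pos": joint angles; "qd": joint speeds; "joint_efforts": joint torques, N m; "eef_pos": TCP position; "eef_rot": TCP orientation; "contact_force": force on the tool from outside, world axes, zero at the start; "torque": the same for the moment, N m; "width": finger opening in m.
Only numpy, scipy, OpenCV 4.12 (cv2) and the standard library are available. Lean on these libraries where they do the work, as an engineer would, in place of code of your own. Each camera call takes 0.05 s, during which the arm holds its last target. There are 200 camera calls.

## Working session

There is one attempt and no reset: what is moved stays moved. The work goes in short steps, Python scripts to look and compute and a shell command to move; the robot and the scene stay as the last step left them, time stands still between calls to the robot, and variables do not carry over. Pictures are saved under pics/ and viewed, about 8 in all and at most 12, crops included, and the job is handed in when it is done.

```bash
ls; mkdir -p pics; python3 - <<'E'
from rig import manip, optics
import cv2, numpy as np
print(manip.read_state(), manip.tip_extent)
for n in("side","top"):
    p,d=optics.capture(n); cv2.imwrite(f"pics/{n}0.png",p[:,:,::-1]); np.save(f"pics/{n}0.npy",d)
    c=optics.camera_params(n); print(n,c)
E
```

```text
pics
{'clock': 0.0, 'joint_pos': array([ 1.01948354,  0.42675945,  0.07383681,  1.60661795, -0.03413003,
        1.11082964, -0.06709451]), 'qd': array([ 0.00211753,  0.00116971, -0.00020183, -0.00098614, -0.00166447,
        0.00034627,  0.00025054]), 'joint_efforts': array([-3.96778505e-04, -9.35817862e+01,  3.66602741e+00, -4.54198444e+01,
       -4.88959649e-02,  2.01595598e-02,  1.60850059e-04]), 'eef_pos': array([ 0.26380509, -0.62085005,  0.22975204]), 'eef_rot': array([ 2.00077149,  0.40884728, -2.00146239]), 'contact_force': array([-0.32530128,  0.40920959,  0.14388688]), 'torque': array([ 0.00063289,  0.05429591, -0.00160162]), 'width': 0.09416052625940861} 0.025
side {'intrinsics': array([[434.74420782,   0.        , 319.51313707],
       [  0.        , 434.74420782, 238.55174992],
       [  0.        ,   0.        ,   1.        ]]), 'extrinsics': array([[-0.85169865, -0.5238065 , -0.01536767,  0.4981371 ],
       [ 0.34859587, -0.58821838,  0.72971231, -0.22772211],
       [-0.3912676 ,  0.61613788,  0.68358158, -0.89958862],
       [ 0.        ,  0.        ,  0.        ,  1.        ]])}
top {'intrinsics': array([[593.4603135 ,   0.        , 313.01961762],
       [  0.        , 593.4603135 , 242.57269254],
       [  0.        ,   0.        ,   1.        ]]), 'extrinsics': array([[ 0.01520638, -0.9998814 , -0.00243967,  0.04681075],
       [ 0.98724737,  0.01462745,  0.15852026, -0.54024248],
       [-0.15846577, -0.00481908,  0.98735271, -1.82038213],
       [ 0.        ,  0.        ,  0.        ,  1.        ]])}
```

View pics/side0.png

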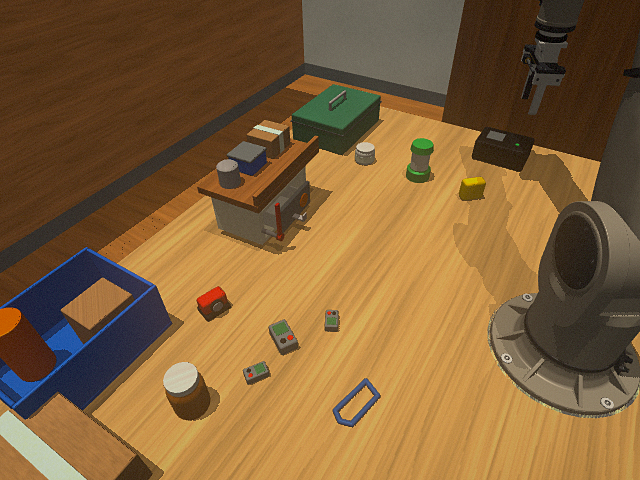

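View pics/top0.png

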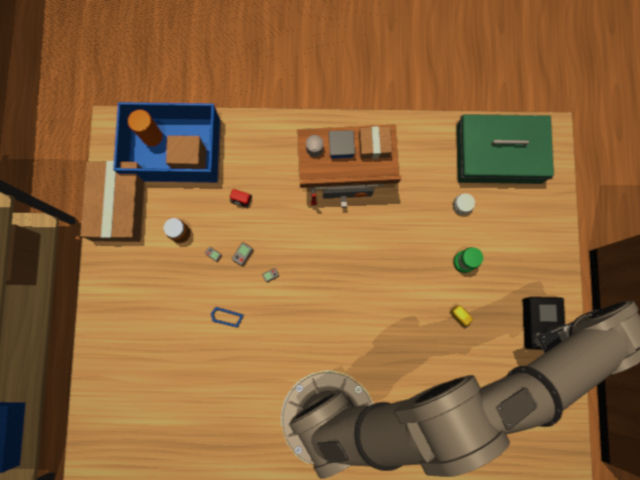

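The side view shows the unit at about (260,190) with the raised hook at (280,215) and the three testers. The largest of them is at (283,337) in the side view and (243,254) in the top view. Next I'll measure with depth and masks.

```bash
cat > h.py <<'E'
import numpy as np, cv2
from rig import manip, optics
from scipy.spatial.transform import Rotation as R
def cloud(n,d):
    c=optics.camera_params(n);K=c["intrinsics"];E=c["extrinsics"]
    v,u=np.mgrid[:480,:640]
    P=np.stack([(u-K[0,2])/K[0,0]*d,-(v-K[1,2])/K[1,1]*d,-d],-1)
    return (P-E[:3,3])@E[:3,:3]
def rect(P):  # min area rect in xy
    (c,s,a)=cv2.minAreaRect((P[:,:2]*1000).astype(np.float32)); return np.round(c,1),np.round(s,1),round(a,1)
E
python3 - <<'E'
from h import *
for n in("side","top"):
    im=cv2.imread(f"pics/{n}0.png"); d=np.load(f"pics/{n}0.npy"); P=cloud(n,d); ok=d>0
    z=P[...,2]
    print(n,"table z",np.median(z[ok&(abs(z)<.02)]))
    x0,y0=(0.4,0.05)
    def box(xa,xb,ya,yb,za,zb): return ok&(P[...,0]>xa)&(P[...,0]<xb)&(P[...,1]>ya)&(P[...,1]<yb)&(z>za)&(z<zb)
    m=box(.3,.7,.05,.5,.012,.06)
    k,l,st,c=cv2.connectedComponentsWithStats(m.astype(np.uint8))
    for i in range(1,k):
        if st[i,4]>30:
            Q=P[l==i]; print("obj",c[i].round(),st[i,4],rect(Q),Q[:,2].max().round(3))
    m=box(.55,.95,-.3,.3,.18,.2)
    k,l,st,c=cv2.connectedComponentsWithStats(m.astype(np.uint8))
    for i in range(1,k):
        if st[i,4]>60: print("rail",c[i].round(),st[i,4],rect(P[l==i]),np.median(P[l==i][:,2]))
    hsv=cv2.cvtColor(im,cv2.COLOR_BGR2HSV);
    red=((hsv[...,0]<5)|(hsv[...,0]>174))&(hsv[...,1]>150)&(hsv[...,2]>60)&box(.5,.85,-.2,.25,.02,.25)
    Q=P[red]; print("red",len(Q), Q.min(0),Q.max(0),np.median(Q,0)) if len(Q) else 0
    b=box(.5,.85,-.2,.25,.02,.14); print(b.sum())
S=cv2.imread("pics/side0.png")[110:260,190:350]; T=cv2.imread("pics/top0.png")[110:290,190:430]
cv2.imwrite("pics/c0.png",np.vstack([cv2.resize(S,(480,450),interpolation=2)[:, :],]))
cv2.imwrite("pics/c1.png",cv2.resize(T,(720,540),interpolation=2))
E
```

```text
side table z 0.0005464144906027161
obj [276. 235.] 90 (array([679.7,  60.3]), array([40. , 15.3]), 6.6) 0.059
obj [213. 302.] 615 (array([681. , 294.4]), array([60.5, 41.6]), 77.3) 0.052
obj [331. 319.] 241 (array([439. , 189.3]), array([26.2, 48.2]), 30.0) 0.025
obj [283. 336.] 600 (array([503.7, 279.7]), array([40.4, 68.9]), 59.0) 0.032
obj [255. 371.] 340 (array([502.5, 373.7]), array([46.1, 30.5]), 56.9) 0.023
obj [201. 402.] 283 (array([543.7, 475. ]), array([13.2, 49.5]), 14.3) 0.06
rail [262. 153.] 415 (array([815.7, -79.5]), array([ 81.1, 184.4]), 1.3) 0.19137770849489977
rail [284. 168.] 553 (array([705.1, -52.3]), array([ 14.7, 301. ]), 3.8) 0.18928670058850977
rail [229. 177.] 142 (array([796.1,  66.1]), array([50.9, 23.5]), 45.6) 0.18990121077488661
red 9 [0.66493055 0.0508854  0.04962211] [0.6706366  0.06315788 0.15176982] [0.66652219 0.05540114 0.14920644]
2915
top table z 0.0014409611532082936
obj [241. 198.] 252 (array([683.2, 291.5]), array([63.1, 43.6]), 79.5) 0.059
obj [185. 236.] 80 (array([558.8, 465.7]), array([30.9, 67. ]), 50.8) 0.06
obj [242. 254.] 273 (array([504.2, 278.6]), array([42. , 65.7]), 60.1) 0.041
obj [213. 253.] 126 (array([503.1, 373.3]), array([48.8, 29.6]), 62.3) 0.032
obj [271. 274.] 128 (array([439.4, 187. ]), array([28.4, 45.4]), 29.6) 0.035
rail [375. 155.] 67 (array([ 780.2, -126.9]), array([ 6.2, 86.7]), 4.2) 0.1902280958784517
rail [351. 180.] 475 (array([705.2, -53.6]), array([ 16.1, 298.8]), 3.8) 0.19024663951323828
red 20 [0.66335872 0.05053002 0.05156452] [0.67177133 0.06002133 0.15711617] [0.66471113 0.05661689 0.10805272]
666
```

View pics/c0.png

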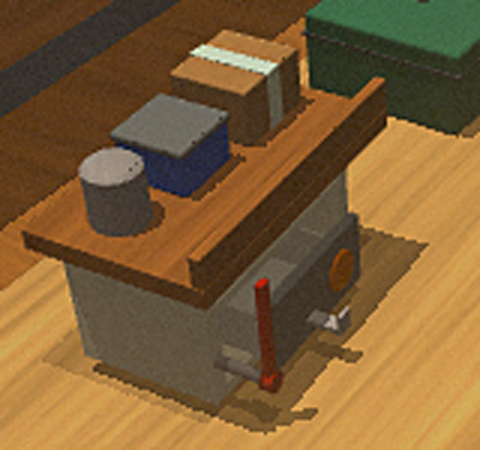

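View pics/c1.png

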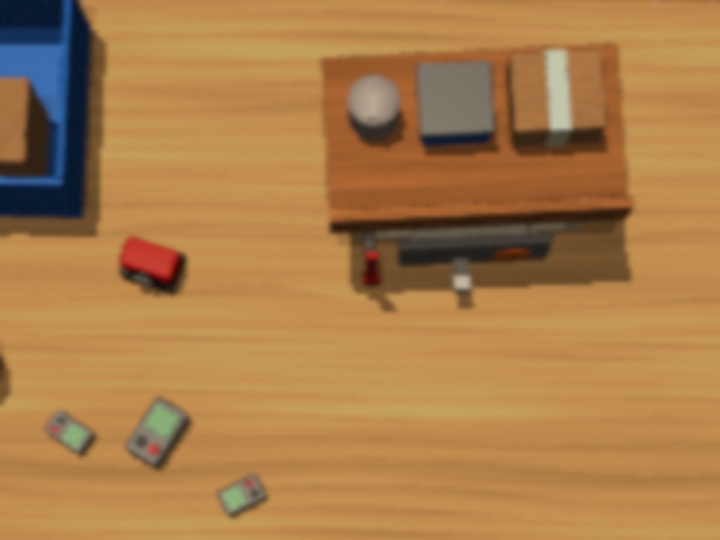

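The top crop shows the hook raised nearly upright, the catch right of it, and the orange pad at the right of the drawer front. The rail gives a unit yaw of 3.8°. The red hook lies at about (0.666, 0.055), which agrees with the pivot predicted from the rail. Next is the move helper.

```bash
cat >> h.py <<'E'
yaw=np.deg2rad(3.8); U=np.array([[np.cos(yaw),-np.sin(yaw),0],[np.sin(yaw),np.cos(yaw),0],[0,0,1]])
O=np.array([.6927,-.0538,0])           # locker origin
def w(x,y,z): return O+U@(np.array([x,y,z])/1000)      # unit mm -> world
def tool(t,a,s=1):  # lean t deg, heading a rad (lean direction), tool y = s*left
    t=np.deg2rad(t); f=np.array([np.cos(a),np.sin(a),0]); x=np.sin(t)*f-np.cos(t)*np.array([0,0,1.])
    y=s*np.array([-f[1],f[0],0]); return np.stack([x,y,np.cross(x,y)],1)
def go(tip,T,label="",pos=None,rot=None):  # tip world position -> translation mm, rotation deg in current tool axes
    s=manip.read_state(); C=R.from_rotvec(s["eef_rot"] if rot is None else rot).as_matrix(); p=s["eef_pos"] if pos is None else pos
    tcp=np.asarray(tip)-.025*T[:,0]
    print(label,"trans",np.round(C.T@(tcp-p)*1000,1),"rot",np.round(R.from_matrix(C.T@T).as_rotvec(degrees=True),1))
def loc():
    s=manip.read_state(); C=R.from_rotvec(s["eef_rot"]).as_matrix(); tip=s["eef_pos"]+.025*C[:,0]
    print("t",round(s["clock"],2),"tip unit mm",np.round(U.T@(tip-O)*1000,1),"F unit",np.round(U.T@s["contact_force"],2),"w",round(s["width"],4),"q",np.round(s["joint_pos"],2))
E
python3 - <<'E'
from h import *
loc(); s=manip.read_state(); print(R.from_rotvec(s["eef_rot"]).as_matrix().round(2))
for sg in(1,-1):
    go(w(-60,-40,47),tool(40,yaw,sg),f"pre{sg}"); go(w(-170,-40,150),tool(40,yaw,sg),f"stage{sg}")
# hook angle
for n in("side","top"):
    im=cv2.imread(f"pics/{n}0.png"); P=cloud(n,np.load(f"pics/{n}0.npy")); L=(P-O)@U*1000
    hsv=cv2.cvtColor(im,cv2.COLOR_BGR2HSV)
    m=((hsv[...,0]<8)|(hsv[...,0]>172))&(hsv[...,1]>140)&(abs(L[...,0]+20)<20)&(abs(L[...,1]-110)<80)&(L[...,2]>30)
    Q=L[m]; Q=Q[np.argsort(Q[:,2])]; print(n,len(Q),Q[::max(1,len(Q)//6)].round())
E
```

```text
t 0.1 tip unit mm [-465.5 -537.4  204.9] F unit [-0.01 -0.47  0.1 ] w 0.0942 q [ 1.02  0.43  0.07  1.61 -0.03  1.11 -0.07]
[[-0.    0.39 -0.92]
 [ 0.   -0.92 -0.39]
 [-1.   -0.    0.  ]]
pre1 trans [ 164.1 -341.3 -531.5] rot [-151.9   -9.4   55.3]
stage1 trans [  61.1 -377.6 -427.7] rot [-151.9   -9.4   55.3]
pre-1 trans [ 164.1 -341.3 -531.5] rot [18.4 39.6  6.8]
stage-1 trans [  61.1 -377.6 -427.7] rot [18.4 39.6  6.8]
side 56 [[-18. 119.  47.]
 [-23. 117.  54.]
 [-22. 108.  99.]
 [-16. 114. 121.]
 [-19. 111. 135.]
 [-17. 115. 146.]
 [-20. 116. 151.]]
top 43 [[-16. 118.  45.]
 [-24. 109.  52.]
 [-22. 109.  72.]
 [-22. 106.  96.]
 [-19. 115. 127.]
 [-21. 109. 147.]
 [-20. 112. 157.]]
```

```bash
R='{"translation":[11,-378,-428],"rotation":[18.4,39.6,6.8],"gripper":1}'; python3 -m handwheel '[{"translation":[11,-378,-428],"rotation":[18.4,39.6,6.8],"gripper":1},{"translation":[11,-378,-428],"rotation":[18.4,39.6,6.8],"gripper":1},{"translation":[11,-378,-428],"rotation":[18.4,39.6,6.8],"gripper":1},{"translation":[11,-378,-428],"rotation":[18.4,39.6,6.8],"gripper":1},{"translation":[11,-378,-428],"rotation":[18.4,39.6,6.8],"gripper":1},{"translation":[11,-378,-428],"rotation":[18.4,39.6,6.8],"gripper":1},{"translation":[11,-378,-428],"rotation":[18.4,39.6,6.8],"gripper":1},{"translation":[11,-378,-428],"rotation":[18.4,39.6,6.8],"gripper":1},{"translation":[11,-378,-428],"rotation":[18.4,39.6,6.8],"gripper":1},{"translation":[11,-378,-428],"rotation":[18.4,39.6,6.8],"gripper":1},{"translation":[11,-378,-428],"rotation":[18.4,39.6,6.8],"gripper":1},{"translation":[11,-378,-428],"rotation":[18.4,39.6,6.8],"gripper":1},{"translation":[11,-378,-428],"rotation":[18.4,39.6,6.8],"gripper":1},{"translation":[11,-378,-428],"rotation":[18.4,39.6,6.8],"gripper":1},{"translation":[11,-378,-428],"rotation":[18.4,39.6,6.8],"gripper":1},{"translation":[11,-378,-428],"rotation":[18.4,39.6,6.8],"gripper":1},{"translation":[11,-378,-428],"rotation":[18.4,39.6,6.8],"gripper":1},{"translation":[11,-378,-428],"rotation":[18.4,39.6,6.8],"gripper":1}]'
python3 -c "
from h import *
loc(); go(w(-30,-40,47),tool(40,yaw,-1),'pre')
print(R.from_rotvec(manip.read_state()['eef_rot']).as_matrix().round(2))"
```

```text
clock: 1.6
eef_pos: [0.5171, -0.1033, 0.2188]
eef_rot: [2.812, 0.094, -1.329]
contact_force: [0.7, 0.4, -0.2]
width: 0.0003
t 1.6 tip unit mm [-162.6  -37.8  199.5] F unit [ 0.68  0.38 -0.22] w 0.0003 q [ 1.44  0.02 -1.23  2.37 -1.02  0.19 -0.32]
pre trans [202.    2.2  -5.3] rot [ 0.1  0.6 -0. ]
[[ 0.63  0.07 -0.77]
 [ 0.04 -1.   -0.05]
 [-0.77  0.   -0.64]]
```

```bash
python3 -m handwheel '[{"translation":[40,0,0],"rotation":[0,0,0],"gripper":1},{"translation":[75,0,-2],"rotation":[0,0,0],"gripper":1},{"translation":[110,1,-3],"rotation":[0,0,0],"gripper":1},{"translation":[145,2,-4],"rotation":[0,0,0],"gripper":1},{"translation":[175,2,-5],"rotation":[0,0,0],"gripper":1},{"translation":[192,2,-5],"rotation":[0,0,0],"gripper":1},{"translation":[202,2,-5],"rotation":[0,0.6,0],"gripper":1},{"translation":[202,2,-5],"rotation":[0,0.6,0],"gripper":1},{"translation":[202,2,-5],"rotation":[0,0.6,0],"gripper":1},{"translation":[202,2,-5],"rotation":[0,0.6,0],"gripper":1}]'
python3 - <<'E'
from h import *
loc(); T=tool(40,yaw,-1)
go(w(-14,-40,47),T,'a');go(w(-4,-40,47),T,'b');go(w(6,-40,47),T,'c')
p,d=optics.capture("side"); cv2.imwrite("pics/s1.png",cv2.resize(p[100:280,180:420,::-1],(720,540)))
E
```

```text
clock: 2.43
eef_pos: [0.5989, -0.1186, 0.1873]
eef_rot: [2.793, 0.119, -1.382]
contact_force: [-0.7, -0.1, 0.3]
width: 0.0002
t 2.43 tip unit mm [-82.7 -58.  167.5] F unit [-0.71 -0.03  0.33] w 0.0002 q [ 0.34  0.17 -0.17  2.26 -1.02  0.16 -0.34]
a trans [137.8 -16.   19.6] rot [0.1 2.6 1. ]
b trans [143.8 -15.9  11.6] rot [0.1 2.6 1. ]
c trans [149.9 -15.8   3.7] rot [0.1 2.6 1. ]
```

View pics/s1.png

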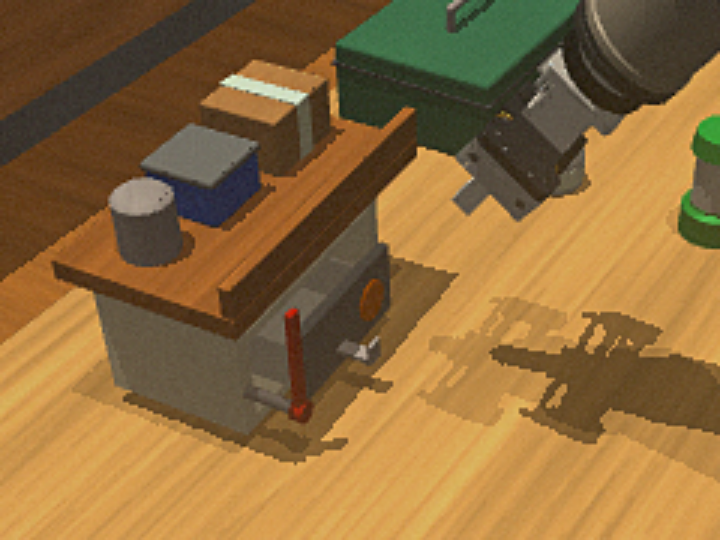

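```bash
cat > k.py <<'E'
from h import *
import itertools
D=[([1.01948354,.42675945,.07383681,1.60661795,-.03413003,1.11082964,-.06709451],[.26380509,-.62085005,.22975204],[2.00077149,.40884728,-2.00146239])]
E
python3 - <<'E'
from k import *
print([a for a in dir(manip) if a[0]!='_'])
s=manip.read_state(); D.append((s["joint_pos"],s["eef_pos"],s["eef_rot"])); print([list(np.round(v,5)) for v in D[1]])
for sg in itertools.product([1,-1],repeat=4):
  for a in [(1,1,1),(1,-1,1),(1,1,-1),(1,-1,-1)]:
    ss=[sg[0],a[0],sg[1],a[1],sg[2],a[2],sg[3]]
    M=[R.from_euler('ZYZYZYZ',np.array(ss)*q).inv()*1 for q,_,_ in D]
    # E = F*Tool const
    A=[(m*R.from_rotvec(r)) for m,(_,_,r) in zip(M,D)]
    e=(A[0].inv()*A[1]).magnitude()
    if e<.1: print(ss,round(e,4),A[0].as_matrix().round(2).tolist())
E
```

```text
['Unreachable', 'job_done', 'read_state', 'tip_extent']
[[np.float64(0.33119), np.float64(0.17574), np.float64(-0.16493), np.float64(2.25051), np.float64(-1.02056), np.float64(0.16202), np.float64(-0.34508)], [np.float64(0.60353), np.float64(-0.11717), np.float64(0.18656)], [np.float64(2.79076), np.float64(0.12356), np.float64(-1.38105)]]Traceback (most recent call last):
  File "<stdin>", line 7, in <module>
  File "scipy/spatial/transform/_rotation.pyx", line 1413, in scipy.spatial.transform._rotation.Rotation.from_euler
ValueError: Expected axis specification to be a non-empty string of upto 3 characters, got ZYZYZYZ
```

```bash
cat >> k.py <<'E'
D.append(([.33119,.17574,-.16493,2.25051,-1.02056,.16202,-.34508],[.60353,-.11717,.18656],[2.79076,.12356,-1.38105]))
D.append(([1.44,.02,-1.23,2.37,-1.02,.19,-.32],[.5171,-.1033,.2188],[2.812,.094,-1.329]))
def chain(q,ss): 
    fr=[];m=R.identity()
    for a,s,v in zip('ZYZYZYZ',ss,q): m=m*R.from_euler(a,s*v); fr.append(m)
    return fr
E
python3 - <<'E'
from k import *
for ss in itertools.product([1,-1],[1],[1,-1],[1,-1],[1,-1],[1,-1],[1,-1]):
    A=[chain(q,ss)[-1].inv()*R.from_rotvec(r) for q,_,r in D]
    e=[(A[0].inv()*x).magnitude() for x in A[1:]]
    if max(e)<.1:
        print(ss,np.round(e,4),A[0].as_matrix().round(2).tolist())
        # lengths: p = h z + a*z2 + a'*x2 + b*z4 + b'*x4 + L z7   (z axes after joints 3,5,7)
        M=[];y=[]
        for q,p,_ in D:
            f=chain(q,ss); cols=[np.array([0,0,1.])]+[f[i].apply(v) for i,v in((1,[0,0,1.]),(3,[0,0,1.]),(6,[0,0,1.]))]
            M.append(np.stack(cols,1)); y.append(p)
        x,res,rk,_=np.linalg.lstsq(np.vstack(M),np.concatenate(y),rcond=None); print(x.round(4),res,(np.vstack(M)@x-np.concatenate(y)).round(4))
E
```

```text
(-1, 1, -1, 1, -1, 1, -1) [0.   0.01] [[0.0, -1.0, 0.0], [0.0, -0.0, -1.0], [1.0, 0.0, 0.0]]
[0.241  0.5545 0.509  0.2788] [0.00927773] [ 0.0622  0.019   0.0107 -0.0116  0.0569 -0.0044  0.0067  0.038  -0.0063]
```

```bash
cat >> k.py <<'E'
SS=(-1,1,-1,1,-1,1,-1); TT=np.array([[0,-1,0],[0,0,-1],[1,0,0.]])
COL=[(1,[0,0,1.]),(3,[0,0,1.]),(6,[0,0,1.]),(1,[0,1.,0]),(3,[0,1.,0]),(5,[0,1.,0])]
def cols(q):
    f=chain(q,SS); return np.stack([np.array([0,0,1.])]+[f[i].apply(v) for i,v in COL],1), f[6].as_matrix()@TT
LEN=np.linalg.lstsq(np.vstack([cols(q)[0] for q,_,_ in D]),np.concatenate([p for _,p,_ in D]),rcond=None)[0]
def fk(q): c,Rm=cols(q); return c@LEN,Rm
E
python3 - <<'E'
from k import *
print(LEN.round(4)); 
for q,p,_ in D: print((fk(q)[0]-p).round(4))
from scipy.optimize import least_squares
lo=np.array([-2.85,-.5,-1.23,.21,-1.02,.16,-2.73])+.03; hi=np.array([2.85,2.14,1.37,2.46,4.16,2.05,2.73])-.03
rng=np.random.default_rng(0)
for sg in(1,-1):
  for t in(25,33,40):
    for x in(-110,-90+0,-40,10):
      tip=w(x,-40,47);T=tool(t,yaw,sg);sol=[]
      for k in range(25):
        q0=np.array(D[1][0]) if k==0 else rng.uniform(lo,hi)
        r=least_squares(lambda q:np.concatenate([(fk(q)[0]-tip+.025*T[:,0])*5,(R.from_matrix(fk(q)[1].T@T)).as_rotvec()]),np.clip(q0,lo,hi),bounds=(lo,hi))
        if r.cost<1e-6: sol.append(r.x.round(2).tolist())
      sol.sort(key=lambda q:abs(np.array(q)-D[1][0]).max()); print(sg,t,x,len(sol),sol[:2])
E
```

```text
Still running in the background as job /tmp/bash_jobs.1000/31c0bc45c288 (pid 652). You'll get a notice when it ends.
```

```bash
cat /tmp/bash_jobs.1000/31c0bc45c288/stdout; nproc; kill -- -$(cat /tmp/bash_jobs.1000/31c0bc45c288/pid)
```

```text
4
```

```bash
cat > ik.py <<'E'
from k import *
from scipy.optimize import least_squares
lo=np.array([-2.85,-.5,-1.23,.21,-1.02,.16,-2.73])+.02; hi=np.array([2.85,2.14,1.37,2.46,4.16,2.05,2.73])-.02
def res(q,tip,T):
    p,Rm=fk(q); E=Rm.T@T
    return np.concatenate([(p-tip+.025*T[:,0])*5,[E[2,1]-E[1,2],E[0,2]-E[2,0],E[1,0]-E[0,1],(3-np.trace(E))/2]])
def ik(tip,T,q0): 
    r=least_squares(res,np.clip(q0,lo+1e-3,hi-1e-3),bounds=(lo,hi),args=(tip,T),max_nfev=30); return r.cost,r.x
E
OMP_NUM_THREADS=1 timeout 100 python3 -u - <<'E'
from ik import *
print(LEN.round(4),[(fk(q)[0]-p).round(3) for q,p,_ in D])
S={"near":D[1][0],"start":[.2,.5,0,2,0,.3,0],"flip":[.2,.5,0,2.2,3.14,.3,0],"flipL":[.9,.5,-1,2.2,3.14,.4,0],"swR":[-.8,.4,1,2.2,0.5,.3,0]}
for x in(10,-100):
  for t in(25,35):
    for sg in(-1,1):
      for n,q0 in S.items():
        c,q=ik(w(x,-40,47),tool(t,yaw,sg),q0)
        if c<3e-5: print(x,t,sg,n,q.round(2))
E
```

```text
[ 0.2745  0.5624  0.4904  0.34   -0.0232 -0.0402 -0.0012] [array([-0., -0., -0.]), array([-0.001, -0.   ,  0.   ]), array([ 0.,  0., -0.])]
10 25 -1 near [-0.16  0.51  0.29  2.02 -0.81  0.27 -0.69]
10 25 -1 start [ 0.04  0.49  0.04  2.01 -0.36  0.22 -1.1 ]
10 25 1 start [ 0.35  0.51 -0.35  2.    0.45  0.25  1.3 ]
10 25 1 flip [ 0.51  0.54 -0.56  1.99  0.76  0.32  1.03]
10 25 1 flipL [ 0.58  0.57 -0.65  1.99  0.87  0.35  0.95]
10 25 1 swR [ 0.38  0.51 -0.39  2.    0.52  0.26  1.23]
10 35 -1 flip [-0.03  0.49  0.15  2.14  4.14  0.18  0.68]
10 35 1 start [ 0.57  0.55 -0.59  2.12  1.9   0.19 -0.07]
10 35 1 flip [ 0.59  0.55 -0.61  2.12  1.88  0.2  -0.05]
10 35 1 flipL [ 0.66  0.58 -0.71  2.12  1.81  0.25  0.05]
10 35 1 swR [ 0.59  0.55 -0.62  2.12  1.87  0.2  -0.04]
-100 25 -1 near [-0.08  0.37  0.22  2.25 -1.    0.18 -0.44]
-100 25 -1 start [-0.08  0.37  0.22  2.25 -1.    0.18 -0.44]
-100 25 1 start [ 0.55  0.4  -0.53  2.22  0.78  0.18  1.  ]
-100 25 1 flip [ 0.68  0.44 -0.68  2.22  0.98  0.24  0.82]
-100 25 1 flipL [ 0.77  0.47 -0.79  2.21  1.08  0.29  0.74]
-100 25 1 swR [ 0.56  0.41 -0.53  2.22  0.79  0.18  0.99]
-100 35 -1 flip [ 0.16  0.38 -0.03  2.36  3.63  0.22  1.26]
-100 35 1 start [ 0.75  0.46 -0.72  2.34  2.36  0.22 -0.51]
-100 35 1 flip [ 0.75  0.46 -0.72  2.34  2.37  0.22 -0.52]
-100 35 1 flipL [ 0.89  0.51 -0.89  2.33  2.12  0.29 -0.24]
-100 35 1 swR [ 0.81  0.48 -0.79  2.33  2.25  0.25 -0.39]
```

```bash
python3 -m handwheel '[{"translation":[0,0,0],"rotation":[-7,0,0],"gripper":1},{"translation":[0,0,0],"rotation":[-14,0,0],"gripper":1},{"translation":[0,0,0],"rotation":[-21,0,0],"gripper":1},{"translation":[0,0,0],"rotation":[-28,0,0],"gripper":1},{"translation":[0,0,0],"rotation":[-35,0,0],"gripper":1},{"translation":[0,0,0],"rotation":[-42,0,0],"gripper":1},{"translation":[0,0,0],"rotation":[-49,0,0],"gripper":1},{"translation":[0,0,0],"rotation":[-56,0,0],"gripper":1},{"translation":[0,0,0],"rotation":[-63,0,0],"gripper":1},{"translation":[0,0,0],"rotation":[-70,0,0],"gripper":1},{"translation":[0,0,0],"rotation":[-77,0,0],"gripper":1},{"translation":[0,0,0],"rotation":[-84,0,0],"gripper":1},{"translation":[0,0,0],"rotation":[-91,0,0],"gripper":1},{"translation":[0,0,0],"rotation":[-98,0,0],"gripper":1},{"translation":[0,0,0],"rotation":[-105,0,0],"gripper":1},{"translation":[0,0,0],"rotation":[-112,0,0],"gripper":1},{"translation":[0,0,0],"rotation":[-119,0,0],"gripper":1},{"translation":[0,0,0],"rotation":[-120,0,0],"gripper":1}]'
python3 -c "
from h import *
loc(); go(w(-50,-40,120),tool(33,yaw,1),'a')"
```

```text
clock: 3.98
eef_pos: [0.6034, -0.1172, 0.1864]
eef_rot: [0.937, 0.873, -0.401]
contact_force: [0.9, 0.6, -0.6]
width: 0.0004
t 3.98 tip unit mm [-78.1 -56.8 166.5] F unit [ 0.91  0.54 -0.61] w 0.0004 q [ 0.33  0.18 -0.17  2.25 -1.02  0.16  1.75]
a trans [ 54.4   4.9 -16. ] rot [-59.3   3.4  -3.3]
```

```bash
python3 -m handwheel '[{"translation":[-5,0,0],"rotation":[7,0,0],"gripper":1},{"translation":[-10,0,0],"rotation":[14,0,0],"gripper":1},{"translation":[-10,0,0],"rotation":[21,0,0],"gripper":1},{"translation":[-10,0,0],"rotation":[28,0,0],"gripper":1},{"translation":[-10,0,0],"rotation":[35,0,0],"gripper":1},{"translation":[-10,0,0],"rotation":[42,0,0],"gripper":1},{"translation":[-10,0,0],"rotation":[49,0,0],"gripper":1},{"translation":[-10,0,0],"rotation":[56,0,0],"gripper":1},{"translation":[-10,0,0],"rotation":[63,0,0],"gripper":1},{"translation":[-10,0,0],"rotation":[70,0,0],"gripper":1},{"translation":[-10,0,0],"rotation":[77,0,0],"gripper":1},{"translation":[-10,0,0],"rotation":[84,0,0],"gripper":1},{"translation":[-10,0,0],"rotation":[91,0,0],"gripper":1},{"translation":[-10,0,0],"rotation":[98,0,0],"gripper":1},{"translation":[-10,0,0],"rotation":[105,0,0],"gripper":1},{"translation":[-10,0,0],"rotation":[112,0,0],"gripper":1},{"translation":[-10,0,0],"rotation":[119,0,0],"gripper":1},{"translation":[-10,0,0],"rotation":[120,0,0],"gripper":1}]'
python3 -c "
from h import *
loc(); go(w(-70,-40,150),tool(12,yaw,-1),'a')"
```

```text
clock: 5.48
eef_pos: [0.5972, -0.1177, 0.1942]
eef_rot: [2.793, 0.121, -1.383]
contact_force: [-0.1, -0.2, 0.6]
width: 0.0007
t 5.48 tip unit mm [-84.4 -57.  174.3] F unit [-0.1  -0.17  0.58] w 0.0007 q [ 0.25  0.15 -0.07  2.26 -1.01  0.19 -0.36]
a trans [ 30.8 -16.9  -7.4] rot [  0.3 -25.3   1.1]
```

```bash
python3 -m handwheel '[{"translation":[8,-4,-2],"rotation":[0,-6,0],"gripper":1},{"translation":[16,-8,-4],"rotation":[0,-12,0],"gripper":1},{"translation":[24,-12,-6],"rotation":[0,-18,0.5],"gripper":1},{"translation":[31,-17,-7],"rotation":[0,-25,1],"gripper":1},{"translation":[31,-17,-7],"rotation":[0,-25,1],"gripper":1},{"translation":[31,-17,-7],"rotation":[0,-25,1],"gripper":1},{"translation":[31,-17,-7],"rotation":[0,-25,1],"gripper":1}]'
OMP_NUM_THREADS=1 timeout 60 python3 - <<'E'
from ik import *
loc(); go(w(-30,-40,47),tool(20,yaw,-1),'a')
q0=manip.read_state()["joint_pos"]
for x,t in((-30,20),(-12,27),(-4,27),(6,27),(10,30),(6,33)):
    c,q0=ik(w(x,-40,47),tool(t,yaw,-1),q0); print(x,t,c,q0.round(2))
E
```

```text
clock: 6.07
eef_pos: [0.6224, -0.0966, 0.1742]
eef_rot: [2.405, 0.09, -1.94]
contact_force: [-1.1, 0.3, 0.4]
width: 0.0002
t 6.07 tip unit mm [-67.7 -38.1 149.7] F unit [-1.1   0.34  0.36] w 0.0002 q [-0.24  0.32  0.38  1.95 -0.24  0.7  -1.22]
a trans [108.6   2.  -11.7] rot [0.6 7.8 0. ]
-30 20 3.5100396359429354e-22 [-0.13  0.47  0.26  2.04 -0.53  0.34 -0.96]
-12 27 7.689177379359455e-20 [-0.06  0.47  0.18  2.09 -0.89  0.19 -0.58]
-4 27 3.6149332487257504e-26 [-0.07  0.48  0.18  2.07 -0.86  0.19 -0.61]
6 27 3.5388301035799457e-25 [-0.07  0.49  0.18  2.05 -0.83  0.2  -0.65]
10 30 0.0011687880195159093 [-0.05  0.49  0.17  2.06 -1.    0.18 -0.47]
6 33 0.010175143188129253 [-0.    0.47  0.12  2.07 -1.    0.18 -0.45]
```

```bash
python3 -m handwheel '[{"translation":[25,0,-3],"rotation":[0,2,0],"gripper":1},{"translation":[50,1,-6],"rotation":[0,4,0],"gripper":1},{"translation":[75,2,-9],"rotation":[0,6,0],"gripper":1},{"translation":[95,2,-11],"rotation":[0,8,0],"gripper":1},{"translation":[108.6,2,-12],"rotation":[0,8,0],"gripper":1},{"translation":[108.6,2,-12],"rotation":[0,8,0],"gripper":1},{"translation":[108.6,2,-12],"rotation":[0,8,0],"gripper":1}]'
OMP_NUM_THREADS=1 timeout 60 python3 - <<'E'
from h import *
loc(); go(w(-16,-40,47),tool(26,yaw,-1),'a'); go(w(-8,-40,47),tool(26,yaw,-1),'b')
E
```

```text
clock: 6.65
eef_pos: [0.6568, -0.097, 0.0706]
eef_rot: [2.537, 0.094, -1.771]
contact_force: [0.2, 0.1, 1.6]
width: 0.0004
t 6.65 tip unit mm [-30.1 -40.7  47.1] F unit [0.16 0.12 1.56] w 0.0004 q [-0.08  0.47  0.2   2.04 -0.44  0.33 -1.02]
a trans [  5.1  -0.6 -10.7] rot [0.6 5.8 0.1]
b trans [  7.8  -0.5 -18.2] rot [0.6 5.8 0.1]
```

```bash
python3 -m handwheel '[{"translation":[3,0,-6],"rotation":[0,3,0],"gripper":1},{"translation":[5,0,-11],"rotation":[0,6,0],"gripper":1},{"translation":[5,0,-11],"rotation":[0,6,0],"gripper":1},{"translation":[5,0,-11],"rotation":[0,6,0],"gripper":1}]'
OMP_NUM_THREADS=1 timeout 60 python3 - <<'E'
from h import *
loc(); 
for x in (-10,0,10): go(w(x,-40,47),tool(26,yaw,-1),x)
E
```

```text
clock: 6.98
eef_pos: [0.6688, -0.0967, 0.0708]
eef_rot: [2.63, 0.097, -1.639]
contact_force: [0.5, -0.8, 0.7]
width: 0.0004
t 6.98 tip unit mm [-15.7 -41.2  48.4] F unit [ 0.49 -0.83  0.66] w 0.0004 q [ 0.04  0.46  0.05  2.08 -0.53  0.18 -0.91]
-10 trans [ 3.8 -1.2 -4.6] rot [ 0.5 -0.1  0.1]
0 trans [  8.2  -1.1 -13.6] rot [ 0.5 -0.1  0.1]
10 trans [ 12.6  -1.  -22.6] rot [ 0.5 -0.1  0.1]
```

```bash
python3 -m handwheel '[{"translation":[1,-1,-2],"rotation":[0,0,0],"gripper":1},{"translation":[2,-1,-4],"rotation":[0,0,0],"gripper":1},{"translation":[3,-1,-6],"rotation":[0,0,0],"gripper":1},{"translation":[4,-1,-8],"rotation":[0,0,0],"gripper":1},{"translation":[4,-1,-8],"rotation":[0,0,0],"gripper":1},{"translation":[4,-1,-8],"rotation":[0,0,0],"gripper":1}]'
python3 -c "
from h import *
loc()"
```

```text
clock: 7.48
eef_pos: [0.6779, -0.0949, 0.071]
eef_rot: [2.629, 0.097, -1.639]
contact_force: [-3.2, -0.5, 3.2]
width: 0.0007
t 7.48 tip unit mm [ -6.5 -40.   48.6] F unit [-3.25 -0.26  3.19] w 0.0007 q [ 0.02  0.47  0.07  2.06 -0.53  0.19 -0.92]
```

```bash
python3 -m handwheel '[{"translation":[0.4,0,-0.9],"rotation":[0,0,0],"gripper":1},{"translation":[0.9,0,-1.8],"rotation":[0,0,0],"gripper":1},{"translation":[1.3,0,-2.7],"rotation":[0,0,0],"gripper":1},{"translation":[1.8,0,-3.6],"rotation":[0,0,0],"gripper":1},{"translation":[1.8,0,-3.6],"rotation":[0,0,0],"gripper":1}]'
python3 -c "
from h import *
loc()"
```

```text
clock: 7.9
eef_pos: [0.6818, -0.0946, 0.0709]
eef_rot: [2.628, 0.097, -1.639]
contact_force: [-5.3, -1.4, 2.6]
width: 0.0006
t 7.9 tip unit mm [ -2.6 -39.9  48.5] F unit [-5.37 -1.04  2.63] w 0.0006 q [ 0.02  0.47  0.07  2.05 -0.53  0.19 -0.92]
```

```bash
python3 -m handwheel '[{"translation":[0.4,0,-0.9],"rotation":[0,0,0],"gripper":1},{"translation":[0.9,0,-1.8],"rotation":[0,0,0],"gripper":1},{"translation":[0.9,0,-1.8],"rotation":[0,0,0],"gripper":1}]'
python3 -c "
from h import *
loc()"
```

```text
clock: 8.15
eef_pos: [0.6838, -0.0945, 0.071]
eef_rot: [2.628, 0.097, -1.64]
contact_force: [-3.9, -2.1, 3.1]
width: 0.0005
t 8.15 tip unit mm [ -0.6 -39.9  48.5] F unit [-4.03 -1.88  3.1 ] w 0.0005 q [ 0.02  0.48  0.07  2.05 -0.53  0.19 -0.92]
```

```bash
python3 -m handwheel '[{"translation":[0.4,0,-0.9],"rotation":[0,0,0],"gripper":1},{"translation":[0.9,0,-1.8],"rotation":[0,0,0],"gripper":1},{"translation":[0.9,0,-1.8],"rotation":[0,0,0],"gripper":1}]'
```

```text
clock: 8.4
eef_pos: [0.6858, -0.0943, 0.0709]
eef_rot: [2.627, 0.097, -1.64]
contact_force: [-3.9, -1.2, 2.8]
width: 0.0005
```

```bash
python3 -m handwheel '[{"translation":[0.4,0,-0.9],"rotation":[0,0,0],"gripper":1},{"translation":[0.7,0,-1.4],"rotation":[0,0,0],"gripper":1},{"translation":[0.7,0,-1.4],"rotation":[0,0,0],"gripper":1}]'
python3 -c "
from h import *
loc()"
```

```text
clock: 8.65
eef_pos: [0.6872, -0.0943, 0.071]
eef_rot: [2.627, 0.097, -1.641]
contact_force: [-4.6, -2.3, 3.3]
width: 0.0004
t 8.65 tip unit mm [  2.8 -40.   48.5] F unit [-4.71 -2.02  3.26] w 0.0004 q [ 0.01  0.48  0.08  2.04 -0.52  0.2  -0.93]
```

```bash
python3 -m handwheel '[{"translation":[0.5,0,-0.9],"rotation":[0,0,0],"gripper":1},{"translation":[0.5,0,-0.9],"rotation":[0,0,0],"gripper":1}]'
```

```text
clock: 8.82
eef_pos: [0.6881, -0.0942, 0.0709]
eef_rot: [2.626, 0.098, -1.642]
contact_force: [-4.6, -1.6, 3.3]
width: 0.0002
```

```bash
python3 -m handwheel '[{"translation":[0.5,0,-0.9],"rotation":[0,0,0],"gripper":1},{"translation":[0.5,0,-0.9],"rotation":[0,0,0],"gripper":1}]'
python3 -c "
from h import *
loc()"
```

```text
clock: 8.98
eef_pos: [0.689, -0.0942, 0.0709]
eef_rot: [2.625, 0.098, -1.643]
contact_force: [-6.1, -1.7, 4.7]
width: 0.0005
t 8.98 tip unit mm [  4.5 -40.   48.4] F unit [-6.2  -1.28  4.65] w 0.0005 q [ 0.01  0.48  0.08  2.04 -0.52  0.2  -0.93]
```

```bash
python3 -m handwheel '[{"translation":[0.5,0,-0.9],"rotation":[0,0,0],"gripper":1},{"translation":[0.5,0,-0.9],"rotation":[0,0,0],"gripper":1}]'
```

```text
clock: 9.15
eef_pos: [0.6898, -0.094, 0.0708]
eef_rot: [2.625, 0.098, -1.644]
contact_force: [-5.3, -3.3, 5.6]
width: 0.0005
```

```bash
python3 -m handwheel '[{"translation":[0.4,0,-0.8],"rotation":[0,0,0],"gripper":1},{"translation":[0.4,0,-0.8],"rotation":[0,0,0],"gripper":1}]'
python3 -c "
from h import *
loc()"
```

```text
clock: 9.32
eef_pos: [0.6905, -0.094, 0.0709]
eef_rot: [2.624, 0.098, -1.644]
contact_force: [-4.7, -1.0, 4.7]
width: 0.0006
t 9.32 tip unit mm [  6.1 -39.9  48.4] F unit [-4.76 -0.71  4.69] w 0.0006 q [ 0.    0.48  0.09  2.03 -0.52  0.21 -0.93]
```

```bash
python3 -m handwheel '[{"translation":[0.5,0,-0.9],"rotation":[0,0,0],"gripper":1},{"translation":[0.5,0,-0.9],"rotation":[0,0,0],"gripper":1}]'
```

```text
clock: 9.48
eef_pos: [0.6914, -0.094, 0.0709]
eef_rot: [2.624, 0.098, -1.645]
contact_force: [-5.6, -2.1, 3.9]
width: 0.0002
```

```bash
python3 -m handwheel '[{"translation":[0.4,0,-0.8],"rotation":[0,0,0],"gripper":1},{"translation":[0.4,0,-0.8],"rotation":[0,0,0],"gripper":1}]'
python3 -c "
from h import *
loc()"
```

```text
clock: 9.65
eef_pos: [0.692, -0.0939, 0.0708]
eef_rot: [2.623, 0.098, -1.646]
contact_force: [-7.4, -1.8, 5.3]
width: 0.0006
t 9.65 tip unit mm [  7.5 -39.9  48.3] F unit [-7.53 -1.31  5.28] w 0.0006 q [-0.    0.49  0.09  2.03 -0.52  0.21 -0.94]
```

```bash
python3 -m handwheel '[{"translation":[0.3,0,-0.6],"rotation":[0,0,0],"gripper":1},{"translation":[0.3,0,-0.6],"rotation":[0,0,0],"gripper":1}]'
python3 -c "
from h import *
loc()"
```

```text
clock: 9.82
eef_pos: [0.6922, -0.0939, 0.0708]
eef_rot: [2.622, 0.098, -1.648]
contact_force: [-7.8, -1.8, 6.4]
width: 0.0007
t 9.82 tip unit mm [  7.7 -39.9  48.2] F unit [-7.91 -1.23  6.37] w 0.0007 q [-0.    0.49  0.09  2.03 -0.52  0.21 -0.94]
```

```bash
python3 -m handwheel '[{"translation":[0.3,0,-0.6],"rotation":[0,0,0],"gripper":1},{"translation":[0.3,0,-0.6],"rotation":[0,0,0],"gripper":1}]'
python3 -c "
from h import *
loc()"
```

```text
clock: 9.98
eef_pos: [0.6925, -0.0939, 0.0707]
eef_rot: [2.621, 0.098, -1.649]
contact_force: [-8.6, -1.6, 7.0]
width: 0.0005
t 9.98 tip unit mm [  8.  -39.9  48.2] F unit [-8.69 -1.02  6.98] w 0.0005 q [-0.    0.49  0.1   2.02 -0.52  0.21 -0.94]
```

```bash
python3 -m handwheel '[{"translation":[0.6,0,-1.2],"rotation":[0,0,0],"gripper":1},{"translation":[0.6,0,-1.2],"rotation":[0,0,0],"gripper":1}]'
python3 -c "
from h import *
loc()"
```

```text
clock: 10.15
eef_pos: [0.6933, -0.0938, 0.0706]
eef_rot: [2.62, 0.099, -1.651]
contact_force: [-10.6, -2.1, 7.4]
width: 0.0001
t 10.15 tip unit mm [  8.7 -39.9  48.1] F unit [-10.75  -1.43   7.36] w 0.0001 q [-0.01  0.49  0.1   2.02 -0.52  0.22 -0.94]
```

```bash
python3 -m handwheel '[{"translation":[0.7,0,-1.4],"rotation":[0,0,0],"gripper":1},{"translation":[0.7,0,-1.4],"rotation":[0,0,0],"gripper":1},{"translation":[0.7,0,-1.4],"rotation":[0,0,0],"gripper":1}]'
python3 -c "
from h import *
loc()"
```

```text
clock: 10.4
eef_pos: [0.694, -0.0938, 0.0705]
eef_rot: [2.619, 0.099, -1.653]
contact_force: [-12.3, -1.2, 9.2]
width: 0.0005
t 10.4 tip unit mm [  9.4 -39.9  47.9] F unit [-12.32  -0.35   9.18] w 0.0005 q [-0.01  0.49  0.1   2.02 -0.52  0.22 -0.94]
```

```bash
python3 -m handwheel '[{"translation":[-22,0,33],"rotation":[0,-3,0],"gripper":1},{"translation":[-44,0,66],"rotation":[0,-6,0],"gripper":1},{"translation":[-80,0,85],"rotation":[0,-10,0],"gripper":1},{"translation":[-111,0,91],"rotation":[0,-14,0],"gripper":1},{"translation":[-111,0,91],"rotation":[0,-14,0],"gripper":1},{"translation":[-111,0,91],"rotation":[0,-14,0],"gripper":1},{"translation":[-111,0,91],"rotation":[0,-14,0],"gripper":1}]'
python3 - <<'E'
from h import *
loc()
p,d=optics.capture("side"); cv2.imwrite("pics/s2.png",cv2.resize(p[100:280,180:420,::-1],(720,540)))
E
```

```text
clock: 10.98
eef_pos: [0.5652, -0.1027, 0.1315]
eef_rot: [2.393, 0.091, -1.953]
contact_force: [0.3, -0.7, -0.6]
width: 0.0006
t 10.98 tip unit mm [-125.4  -40.4  107. ] F unit [ 0.23 -0.73 -0.64] w 0.0006 q [-0.26  0.3   0.4   2.09 -0.28  0.59 -1.15]
```

View pics/s2.png

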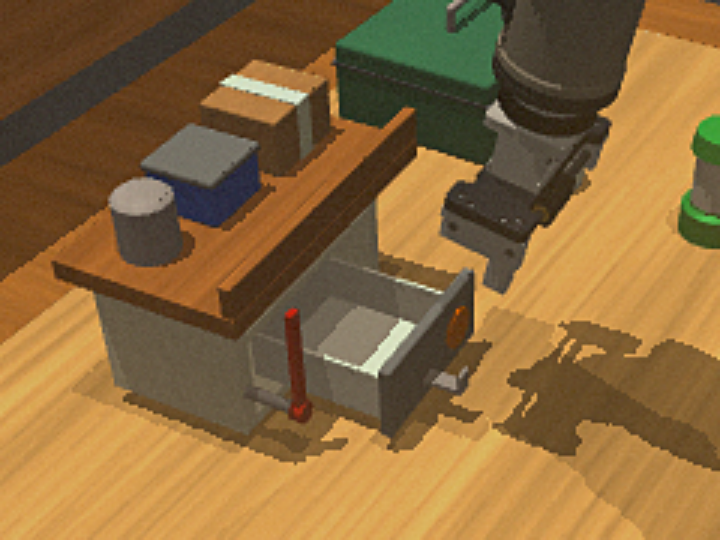

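The drawer is fully out and nothing is touching it. Next is the grasp.

```bash
OMP_NUM_THREADS=1 timeout 60 python3 - <<'E'
from ik import *
T=tool(0,np.deg2rad(-30),-1)
go([.497,.283,.09],T,'hover'); q=manip.read_state()["joint_pos"]
for z in(.09,.006): c,q=ik(np.array([.497,.283,z]),T,q); print(c,q.round(2))
c,q=ik(w(-46,-15,110),tool(0,yaw,-1),q); print(c,q.round(2))
E
```

```text
hover trans [   7.2 -390.2   39.7] rot [ 34.4 -11.2   3.3]
2.3985633280313467e-30 [-1.21  0.51  0.76  1.97 -0.46  0.85 -2.29]
1.8052146607300227e-22 [-1.11  0.61  0.63  2.01 -0.56  0.69 -2.21]
2.867837767164794e-30 [-0.26  0.51  0.37  1.76 -0.22  0.92 -1.3 ]
```

```bash
python3 -m handwheel '[{"translation":[-10,-30,20],"rotation":[4,-5,1],"gripper":-1},{"translation":[-10,-65,40],"rotation":[8,-11,2],"gripper":-1},{"translation":[-5,-100,40],"rotation":[12,-11,3],"gripper":-1},{"translation":[0,-135,40],"rotation":[16,-11,3],"gripper":-1},{"translation":[3,-170,40],"rotation":[20,-11,3],"gripper":-1},{"translation":[7,-210,40],"rotation":[25,-11,3],"gripper":-1},{"translation":[7,-250,40],"rotation":[30,-11,3],"gripper":-1},{"translation":[7,-290,40],"rotation":[34,-11,3],"gripper":-1},{"translation":[7,-330,40],"rotation":[34,-11,3],"gripper":-1},{"translation":[7,-370,40],"rotation":[34,-11,3],"gripper":-1},{"translation":[7,-390,40],"rotation":[34.4,-11.2,3.3],"gripper":-1},{"translation":[7,-390,40],"rotation":[34.4,-11.2,3.3],"gripper":-1},{"translation":[7,-390,40],"rotation":[34.4,-11.2,3.3],"gripper":-1},{"translation":[7,-390,40],"rotation":[34.4,-11.2,3.3],"gripper":-1}]'
python3 - <<'E'
from h import *
T=tool(0,np.deg2rad(-30),-1); loc(); print(manip.read_state()["width"])
go([.497,.283,.007],T,'down')
E
```

```text
clock: 12.2
eef_pos: [0.4967, 0.2815, 0.1141]
eef_rot: [-1.926, 0.519, 1.927]
contact_force: [0.4, -0.9, 0.1]
width: 0.0901
t 12.2 tip unit mm [-173.4  347.6   89.1] F unit [ 0.35 -0.89  0.15] w 0.0901 q [-1.01  0.43  0.48  1.97 -0.27  0.81 -2.47]
0.09011308382230881
down trans [82.1 -1.5  0.5] rot [-0.1  0.  -0.1]
```

```bash
python3 -m handwheel '[{"translation":[30,-1,0],"rotation":[0,0,0],"gripper":-1},{"translation":[55,-1.5,0.5],"rotation":[0,0,0],"gripper":-1},{"translation":[72,-1.5,0.5],"rotation":[0,0,0],"gripper":-1},{"translation":[82,-1.5,0.5],"rotation":[0,0,0],"gripper":-1},{"translation":[82,-1.5,0.5],"rotation":[0,0,0],"gripper":-1},{"translation":[82,-1.5,0.5],"rotation":[0,0,0],"gripper":0.6},{"translation":[82,-1.5,0.5],"rotation":[0,0,0],"gripper":1},{"translation":[82,-1.5,0.5],"rotation":[0,0,0],"gripper":1},{"translation":[82,-1.5,0.5],"rotation":[0,0,0],"gripper":1},{"translation":[82,-1.5,0.5],"rotation":[0,0,0],"gripper":1},{"translation":[82,-1.5,0.5],"rotation":[0,0,0],"gripper":1},{"translation":[82,-1.5,0.5],"rotation":[0,0,0],"gripper":1}]'
python3 - <<'E'
from h import *
loc(); T=tool(0,np.deg2rad(-30),-1); P=manip.read_state()["eef_pos"]
T2=tool(0,yaw,-1)
go(w(-180,-15,106),T2,'stage'); go(w(-46,-15,106),T2,'over')
E
```

```text
clock: 13.2
eef_pos: [0.497, 0.2832, 0.0324]
eef_rot: [-1.926, 0.518, 1.927]
contact_force: [-0.5, -0.2, 0.3]
width: 0.0507
t 13.2 tip unit mm [-172.9  349.2    7.4] F unit [-0.55 -0.17  0.27] w 0.0507 q [-0.95  0.55  0.41  2.   -0.35  0.66 -2.41]
stage trans [ -98.5  306.4 -197.1] rot [-33.9   0.   -0. ]
over trans [ -98.6  231.7 -308.4] rot [-33.9   0.   -0. ]
```

```bash
python3 -m handwheel '[{"translation":[0,0,0],"rotation":[0,0,0],"gripper":1},{"translation":[0,0,0],"rotation":[0,0,0],"gripper":1},{"translation":[0,0,0],"rotation":[0,0,0],"gripper":1},{"translation":[0,0,0],"rotation":[0,0,0],"gripper":1}]'; python3 -m handwheel '[{"translation":[-20,0,0],"rotation":[0,0,0],"gripper":1},{"translation":[-45,0,0],"rotation":[0,0,0],"gripper":1},{"translation":[-70,0,0],"rotation":[0,0,0],"gripper":1},{"translation":[-90,0,0],"rotation":[0,0,0],"gripper":1},{"translation":[-98,0,0],"rotation":[0,0,0],"gripper":1},{"translation":[-98,0,0],"rotation":[0,0,0],"gripper":1}]'
```

```text
clock: 13.53
eef_pos: [0.497, 0.2833, 0.0325]
eef_rot: [-1.926, 0.518, 1.927]
contact_force: [-1.1, -1.1, 3.2]
width: 0.0397
clock: 14.03
eef_pos: [0.4978, 0.2839, 0.132]
eef_rot: [-1.926, 0.515, 1.924]
contact_force: [0.6, -0.5, -0.9]
width: 0.0399
```

```bash
python3 -m handwheel '[{"translation":[0,20,-13],"rotation":[-2,0,0],"gripper":1},{"translation":[0,45,-29],"rotation":[-5,0,0],"gripper":1},{"translation":[0,70,-45],"rotation":[-8,0,0],"gripper":1},{"translation":[0,95,-61],"rotation":[-11,0,0],"gripper":1},{"translation":[0,120,-77],"rotation":[-14,0,0],"gripper":1},{"translation":[0,145,-93],"rotation":[-17,0,0],"gripper":1},{"translation":[0,170,-109],"rotation":[-20,0,0],"gripper":1},{"translation":[0,195,-125],"rotation":[-23,0,0],"gripper":1},{"translation":[0,220,-141],"rotation":[-26,0,0],"gripper":1},{"translation":[0,245,-157],"rotation":[-29,0,0],"gripper":1},{"translation":[0,270,-173],"rotation":[-32,0,0],"gripper":1},{"translation":[0,290,-187],"rotation":[-33.9,0,0],"gripper":1},{"translation":[0,303,-195],"rotation":[-33.9,0,0],"gripper":1},{"translation":[0,306,-197],"rotation":[-33.9,0,0],"gripper":1},{"translation":[0,306,-197],"rotation":[-33.9,0,0],"gripper":1},{"translation":[0,306,-197],"rotation":[-33.9,0,0],"gripper":1}]'
python3 - <<'E'
from h import *
loc(); T2=tool(0,yaw,-1)
go(w(-180,-15,108),T2,'here'); go(w(-46,-15,108),T2,'over')
p,d=optics.capture("side"); p2,d2=optics.capture("top"); 
cv2.imwrite("pics/s3.png",np.hstack([cv2.resize(p[100:280,230:430,::-1],(400,360)),cv2.resize(p2[130:310,260:460,::-1],(400,360))]))
L=(cloud("side",d)-O)@U*1000; hsv=cv2.cvtColor(p,cv2.COLOR_RGB2HSV)
m=(L[...,0]>-260)&(L[...,0]<-110)&(abs(L[...,1]+15)<60)&(L[...,2]>95)&(L[...,2]<130)&(d>0)
g=m&(hsv[...,0]>40)&(hsv[...,0]<80)&(hsv[...,1]>60)
print(m.sum(),L[m].min(0).round(),L[m].max(0).round(), g.sum(), L[g].mean(0).round() if g.any() else 0)
# drawer front face
L2=(cloud("top",d2)-O)@U*1000; k=(L2[...,2]>78)&(L2[...,2]<95)&(abs(L2[...,1])<75)&(L2[...,0]>-110)&(L2[...,0]<-60)
print("drawer top edge x",np.percentile(L2[k][:,0],[5,50,95]).round(1),k.sum())
E
```

```text
clock: 15.37
eef_pos: [0.5145, -0.0789, 0.1305]
eef_rot: [2.188, 0.075, -2.188]
contact_force: [0.2, 0.6, -0.0]
width: 0.0397
t 15.37 tip unit mm [-179.4  -13.2  105.5] F unit [ 0.21  0.59 -0.02] w 0.0397 q [-0.37  0.32  0.47  2.07 -0.21  0.8  -1.27]
here trans [-2.5  1.8  0.6] rot [ 0.  -0.   0.1]
over trans [  -2.5    1.9 -133.4] rot [ 0.  -0.   0.1]
379 [-205.  -43.   99.] [-140.   22.  130.] 28 [-152.  -10.  127.]
drawer top edge x [-87.7 -82.7 -76.3] 70
```

View pics/s3.png

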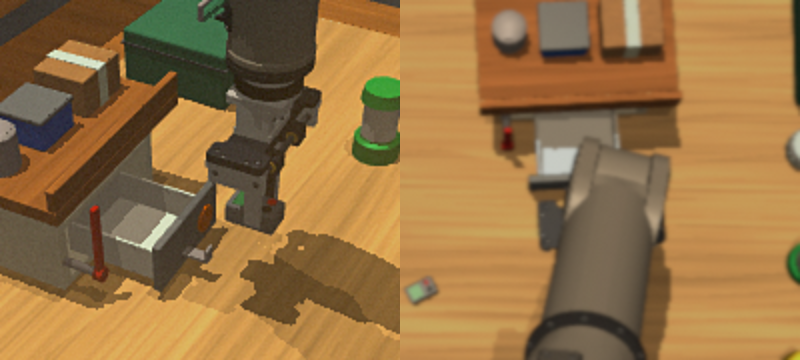

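```bash
python3 -m handwheel '[{"translation":[-2.5,1,-15],"rotation":[0,0,0],"gripper":1},{"translation":[-2.5,2,-40],"rotation":[0,0,0],"gripper":1},{"translation":[-2.5,2,-65],"rotation":[0,0,0],"gripper":1},{"translation":[-2.5,2,-90],"rotation":[0,0,0],"gripper":1},{"translation":[-2.5,2,-112],"rotation":[0,0,0],"gripper":1},{"translation":[-2.5,2,-126],"rotation":[0,0,0],"gripper":1},{"translation":[-2.5,2,-133],"rotation":[0,0,0],"gripper":1},{"translation":[-2.5,2,-133],"rotation":[0,0,0],"gripper":1},{"translation":[-2.5,2,-133],"rotation":[0,0,0],"gripper":1}]'
python3 - <<'E'
from h import *
loc(); T2=tool(0,yaw,-1)
go(w(-46,-15,31),T2,'down')
p,d=optics.capture("side"); cv2.imwrite("pics/s4.png",cv2.resize(p[90:270,190:390,::-1],(600,540)))
E
```

```text
clock: 16.22
eef_pos: [0.6469, -0.0707, 0.1331]
eef_rot: [2.187, 0.078, -2.187]
contact_force: [-0.1, -0.4, -1.0]
width: 0.0392
t 16.22 tip unit mm [-46.8 -13.8 108.1] F unit [-0.12 -0.4  -1.  ] w 0.0392 q [-0.32  0.52  0.45  1.77 -0.27  0.92 -1.26]
down trans [77.1  1.3 -0.8] rot [0.2 0.  0.1]
```

View pics/s4.png

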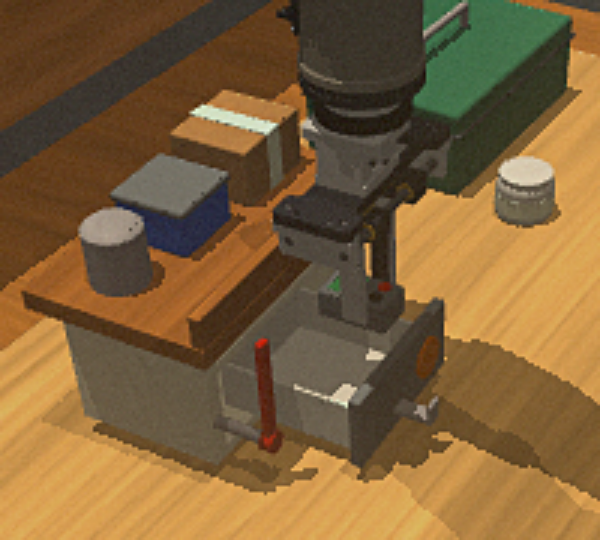

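```bash
python3 -m handwheel '[{"translation":[12,0.5,0],"rotation":[0,0,0],"gripper":1},{"translation":[27,1,-0.5],"rotation":[0,0,0],"gripper":1},{"translation":[42,1,-0.8],"rotation":[0,0,0],"gripper":1},{"translation":[55,1,-0.8],"rotation":[0,0,0],"gripper":1},{"translation":[66,1,-0.8],"rotation":[0,0,0],"gripper":1},{"translation":[72,1,-0.8],"rotation":[0,0,0],"gripper":1},{"translation":[75,1,-0.8],"rotation":[0,0,0],"gripper":1},{"translation":[77,1,-0.8],"rotation":[0,0,0],"gripper":1},{"translation":[77,1,-0.8],"rotation":[0,0,0],"gripper":1}]'
python3 -c "
from h import *
loc()"
```

```text
clock: 17.02
eef_pos: [0.6476, -0.0718, 0.0563]
eef_rot: [2.188, 0.077, -2.187]
contact_force: [-0.4, 0.1, -1.6]
width: 0.04
t 17.02 tip unit mm [-46.2 -14.9  31.3] F unit [-0.4   0.17 -1.58] w 0.04 q [-0.28  0.61  0.4   1.81 -0.33  0.79 -1.21]
```

```bash
python3 -m handwheel '[{"translation":[1,0,0],"rotation":[0,0,0],"gripper":1},{"translation":[1.5,0,0],"rotation":[0,0,0],"gripper":0.1},{"translation":[1.5,0,0],"rotation":[0,0,0],"gripper":-0.15},{"translation":[1.5,0,0],"rotation":[0,0,0],"gripper":-0.15},{"translation":[1.5,0,0],"rotation":[0,0,0],"gripper":-0.15},{"translation":[-3,0,0],"rotation":[0,0,0],"gripper":-0.15},{"translation":[-20,0,0],"rotation":[0,0,0],"gripper":-0.15},{"translation":[-45,0,0],"rotation":[0,0,0],"gripper":-0.15},{"translation":[-75,0,0],"rotation":[0,0,0],"gripper":-0.15},{"translation":[-90,0,10],"rotation":[0,0,0],"gripper":-0.15},{"translation":[-90,0,40],"rotation":[0,0,0],"gripper":-0.15},{"translation":[-90,0,75],"rotation":[0,0,0],"gripper":1},{"translation":[-90,0,105],"rotation":[0,0,0],"gripper":1},{"translation":[-90,0,105],"rotation":[0,0,0],"gripper":1},{"translation":[-90,0,105],"rotation":[0,0,0],"gripper":1}]'
python3 - <<'E'
from h import *
loc()
p,d=optics.capture("side"); cv2.imwrite("pics/s5.png",cv2.resize(p[90:270,190:390,::-1],(600,540)))
L=(cloud("side",d)-O)@U*1000
m=(L[...,0]>-76)&(L[...,0]<0)&(abs(L[...,1])<58)&(L[...,2]>42)&(L[...,2]<58)&(d>0)
print(m.sum(),L[m].mean(0).round(),L[m].min(0).round(),L[m].max(0).round())
go(w(-140,-40,52),tool(8,yaw,-1),'a'); go(w(-115,-40,48),tool(10,yaw,-1),'b')
E
```

```text
clock: 18.27
eef_pos: [0.542, -0.0792, 0.1471]
eef_rot: [2.189, 0.078, -2.187]
contact_force: [-0.2, 0.6, 0.5]
width: 0.0309
t 18.27 tip unit mm [-152.1  -15.3  122.1] F unit [-0.14  0.59  0.47] w 0.0309 q [-0.36  0.34  0.48  1.99 -0.21  0.85 -1.27]
204 [-31. -14.  50.] [-56. -58.  42.] [-0.  8. 57.]
a trans [70.2 24.9 -7.2] rot [0.1 7.9 0.2]
b trans [ 74.4  25.  -31.4] rot [0.1 9.9 0.2]
```

View pics/s5.png

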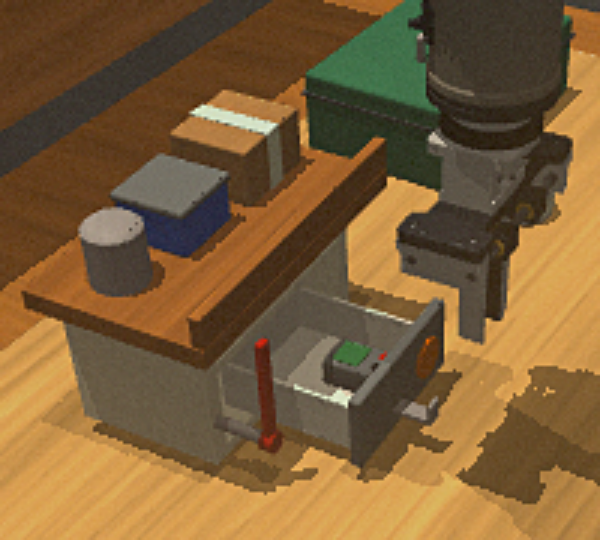

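```bash
python3 -m handwheel '[{"translation":[15,8,6],"rotation":[0,4,0],"gripper":1},{"translation":[35,16,6],"rotation":[0,8,0],"gripper":1},{"translation":[55,22,0],"rotation":[0,12,0],"gripper":1},{"translation":[74,25,-5],"rotation":[0,15,0],"gripper":1},{"translation":[74,25,-7],"rotation":[0,15,0],"gripper":1},{"translation":[74,25,-7],"rotation":[0,15,0],"gripper":1},{"translation":[74,25,-7],"rotation":[0,15,0],"gripper":1}]'
OMP_NUM_THREADS=1 timeout 60 python3 - <<'E'
from ik import *
loc(); q=manip.read_state()["joint_pos"]
for x,t in((-110,15),(-70,17),(-40,20),(-15,26)):
    go(w(x,-40,47),tool(t,yaw,-1),x); c,q=ik(w(x,-40,47),tool(t,yaw,-1),q); print(c,q.round(2))
E
```

```text
clock: 18.9
eef_pos: [0.5534, -0.1033, 0.0739]
eef_rot: [2.461, 0.087, -1.886]
contact_force: [0.1, -0.1, 0.4]
width: 0.0005
t 18.9 tip unit mm [-135.8  -40.1   49.8] F unit [ 0.12 -0.12  0.44] w 0.0005 q [-0.17  0.36  0.32  2.19 -0.45  0.38 -0.99]
-110 trans [  9.4  -0.1 -24.2] rot [ 0.1 -0.1  0.2]
7.024421222797313e-30 [-0.17  0.4   0.31  2.14 -0.44  0.39 -1.01]
-70 trans [ 19.8   0.  -62. ] rot [0.1 1.9 0.2]
1.013543764306093e-26 [-0.16  0.44  0.3   2.08 -0.48  0.38 -0.99]
-40 trans [ 27.7   0.1 -89.7] rot [0.1 4.9 0.2]
2.818652919290732e-30 [-0.15  0.46  0.29  2.06 -0.57  0.33 -0.91]
-15 trans [ 3.450e+01  1.000e-01 -1.112e+02] rot [ 0.1 10.9  0.2]
2.673991510813272e-27 [-0.08  0.47  0.2   2.09 -0.82  0.21 -0.65]
```

Contact should come at about x = -102. I'll push to -70 first, in slow rows.

```bash
python3 -m handwheel '[{"translation":[4,0,-10],"rotation":[0,0,0],"gripper":1},{"translation":[9,0,-24],"rotation":[0,0,0],"gripper":1},{"translation":[11,0,-29],"rotation":[0,0,0],"gripper":1},{"translation":[12,0,-33],"rotation":[0,0,0],"gripper":1},{"translation":[13,0,-37],"rotation":[0,0.3,0],"gripper":1},{"translation":[14,0,-41],"rotation":[0,0.6,0],"gripper":1},{"translation":[15,0,-45],"rotation":[0,0.9,0],"gripper":1},{"translation":[16,0,-49],"rotation":[0,1.2,0],"gripper":1},{"translation":[17,0,-53],"rotation":[0,1.5,0],"gripper":1},{"translation":[18.5,0,-57.5],"rotation":[0,1.8,0],"gripper":1},{"translation":[20,0,-62],"rotation":[0,2,0],"gripper":1}]'
python3 -c "
from h import *
loc()
for x,t in((-60,18),(-40,20),(-30,23),(-20,26)): go(w(x,-40,47),tool(t,yaw,-1),x)"
```

```text
clock: 19.82
eef_pos: [0.6183, -0.0987, 0.0706]
eef_rot: [2.494, 0.088, -1.844]
contact_force: [-4.4, 1.8, 3.1]
width: 0.0006
t 19.82 tip unit mm [-69.9 -39.8  46.7] F unit [-4.32  2.05  3.07] w 0.0006 q [-0.16  0.44  0.29  2.08 -0.48  0.38 -0.99]
-60 trans [ 2.6  0.1 -9.1] rot [0.1 0.9 0.2]
-40 trans [  8.5   0.2 -27.4] rot [0.1 2.9 0.2]
-30 trans [ 11.6   0.2 -35.7] rot [0.1 5.9 0.2]
-20 trans [ 14.7   0.2 -43.9] rot [0.1 8.9 0.2]
```

```bash
python3 -m handwheel '[{"translation":[1.3,0,-4.5],"rotation":[0,0.5,0],"gripper":1},{"translation":[2.6,0,-9],"rotation":[0,1,0],"gripper":1},{"translation":[4.1,0,-13.7],"rotation":[0,1.5,0],"gripper":1},{"translation":[5.6,0,-18.3],"rotation":[0,2,0],"gripper":1},{"translation":[7,0,-22.8],"rotation":[0,2.5,0],"gripper":1},{"translation":[8.5,0,-27.4],"rotation":[0,3,0],"gripper":1},{"translation":[9.5,0,-30],"rotation":[0,4,0],"gripper":1},{"translation":[10.5,0,-33],"rotation":[0,5,0],"gripper":1},{"translation":[11.6,0,-35.7],"rotation":[0,6,0],"gripper":1},{"translation":[12.6,0,-38.4],"rotation":[0,7,0],"gripper":1},{"translation":[13.7,0,-41],"rotation":[0,8,0],"gripper":1},{"translation":[14.7,0,-43.9],"rotation":[0,9,0],"gripper":1},{"translation":[14.7,0,-43.9],"rotation":[0,9,0],"gripper":1}]'
python3 -c "
from h import *
loc()
for x,t in((-10,26),(0,26)): go(w(x,-40,47),tool(t,yaw,-1),x)"
```

```text
clock: 20.9
eef_pos: [0.664, -0.0959, 0.0691]
eef_rot: [2.636, 0.092, -1.644]
contact_force: [-4.1, 0.9, -2.5]
width: 0.0003
t 20.9 tip unit mm [-20.4 -40.   46.6] F unit [-4.01  1.2  -2.5 ] w 0.0003 q [ 0.01  0.46  0.08  2.09 -0.63  0.18 -0.82]
-10 trans [ 4.2 -0.1 -9.5] rot [ 0.  -0.1  0.2]
0 trans [  8.6  -0.1 -18.5] rot [ 0.  -0.1  0.2]
```

```bash
python3 -m handwheel '[{"translation":[0.8,0,-2],"rotation":[0,0,0],"gripper":1},{"translation":[1.7,0,-3.9],"rotation":[0,0,0],"gripper":1},{"translation":[2.5,0,-5.8],"rotation":[0,0,0],"gripper":1},{"translation":[3.3,0,-7.6],"rotation":[0,0,0],"gripper":1},{"translation":[4.2,0,-9.5],"rotation":[0,0,0],"gripper":1},{"translation":[5,0,-11],"rotation":[0,0,0],"gripper":1},{"translation":[5.6,0,-12.3],"rotation":[0,0,0],"gripper":1},{"translation":[6.1,0,-13.4],"rotation":[0,0,0],"gripper":1},{"translation":[6.5,0,-14.2],"rotation":[0,0,0],"gripper":1}]'
python3 -c "
from h import *
loc()"
```

```text
clock: 21.65
eef_pos: [0.6793, -0.0949, 0.0692]
eef_rot: [2.636, 0.092, -1.645]
contact_force: [-5.8, 0.4, -3.8]
width: 0.0005
t 21.65 tip unit mm [ -5.1 -40.   46.8] F unit [-5.79  0.81 -3.82] w 0.0005 q [-0.01  0.47  0.1   2.06 -0.63  0.19 -0.84]
```

```bash
python3 -m handwheel '[{"translation":[0.5,0,-0.9],"rotation":[0,0,0],"gripper":1},{"translation":[0.9,0,-1.8],"rotation":[0,0,0],"gripper":1},{"translation":[0.9,0,-1.8],"rotation":[0,0,0],"gripper":1}]'
python3 -c "
from h import *
loc()"
```

```text
clock: 21.9
eef_pos: [0.6813, -0.0948, 0.0692]
eef_rot: [2.636, 0.092, -1.645]
contact_force: [-4.4, 0.6, -2.2]
width: 0.0004
t 21.9 tip unit mm [ -3.1 -40.1  46.7] F unit [-4.39  0.92 -2.16] w 0.0004 q [-0.01  0.48  0.11  2.06 -0.62  0.2  -0.84]
```

```bash
python3 -m handwheel '[{"translation":[0.5,0,-0.9],"rotation":[0,0,0],"gripper":1},{"translation":[0.9,0,-1.8],"rotation":[0,0,0],"gripper":1},{"translation":[0.9,0,-1.8],"rotation":[0,0,0],"gripper":1}]'
```

```text
clock: 22.15
eef_pos: [0.6833, -0.0947, 0.0691]
eef_rot: [2.636, 0.091, -1.645]
contact_force: [-4.5, 1.3, -2.6]
width: 0.0006
```

```bash
python3 -m handwheel '[{"translation":[0.5,0,-0.9],"rotation":[0,0,0],"gripper":1},{"translation":[0.9,0,-1.8],"rotation":[0,0,0],"gripper":1},{"translation":[0.9,0,-1.8],"rotation":[0,0,0],"gripper":1}]'
```

```text
clock: 22.4
eef_pos: [0.6853, -0.0945, 0.0691]
eef_rot: [2.636, 0.091, -1.645]
contact_force: [-5.0, 0.5, -2.9]
width: 0.0006
```

```bash
python3 -m handwheel '[{"translation":[0.5,0,-0.9],"rotation":[0,0,0],"gripper":1},{"translation":[0.9,0,-1.8],"rotation":[0,0,0],"gripper":1},{"translation":[0.9,0,-1.8],"rotation":[0,0,0],"gripper":1}]'
python3 -c "
from h import *
loc()"
```

```text
clock: 22.65
eef_pos: [0.6873, -0.0944, 0.0691]
eef_rot: [2.636, 0.091, -1.645]
contact_force: [-4.2, 1.3, -2.0]
width: 0.0005
t 22.65 tip unit mm [  2.9 -40.1  46.6] F unit [-4.15  1.55 -2.03] w 0.0005 q [-0.02  0.48  0.12  2.04 -0.62  0.2  -0.85]
```

```bash
python3 -m handwheel '[{"translation":[0.5,0,-0.9],"rotation":[0,0,0],"gripper":1},{"translation":[0.9,0,-1.8],"rotation":[0,0,0],"gripper":1},{"translation":[0.9,0,-1.8],"rotation":[0,0,0],"gripper":1}]'
```

```text
clock: 22.9
eef_pos: [0.6892, -0.0943, 0.069]
eef_rot: [2.636, 0.091, -1.645]
contact_force: [-5.8, 2.1, -1.2]
width: 0.0004
```

```bash
python3 -m handwheel '[{"translation":[0.5,0,-0.9],"rotation":[0,0,0],"gripper":1},{"translation":[0.8,0,-1.6],"rotation":[0,0,0],"gripper":1},{"translation":[0.8,0,-1.6],"rotation":[0,0,0],"gripper":1}]'
python3 -c "
from h import *
loc()"
```

```text
clock: 23.15
eef_pos: [0.6908, -0.0942, 0.069]
eef_rot: [2.635, 0.091, -1.646]
contact_force: [-5.9, 1.3, -1.2]
width: 0.0004
t 23.15 tip unit mm [  6.4 -40.1  46.5] F unit [-5.81  1.71 -1.17] w 0.0004 q [-0.02  0.49  0.12  2.03 -0.62  0.21 -0.85]
```

```bash
python3 -m handwheel '[{"translation":[0.5,0,-0.9],"rotation":[0,0,0],"gripper":1},{"translation":[0.5,0,-0.9],"rotation":[0,0,0],"gripper":1}]'
python3 -c "
from h import *
loc()"
```

```text
clock: 23.32
eef_pos: [0.6917, -0.0941, 0.0689]
eef_rot: [2.635, 0.091, -1.646]
contact_force: [-6.8, 0.9, -1.3]
width: 0.0006
t 23.32 tip unit mm [  7.3 -40.1  46.5] F unit [-6.76  1.38 -1.34] w 0.0006 q [-0.02  0.49  0.12  2.03 -0.62  0.21 -0.85]
```

```bash
python3 -m handwheel '[{"translation":[0.6,0,-1.2],"rotation":[0,0,0],"gripper":1},{"translation":[0.6,0,-1.2],"rotation":[0,0,0],"gripper":1}]'
python3 -c "
from h import *
loc()"
```

```text
clock: 23.48
eef_pos: [0.6927, -0.0941, 0.0689]
eef_rot: [2.635, 0.091, -1.647]
contact_force: [-9.5, 1.6, 1.0]
width: 0.0003
t 23.48 tip unit mm [  8.3 -40.1  46.4] F unit [-9.37  2.26  0.96] w 0.0003 q [-0.02  0.49  0.12  2.03 -0.62  0.21 -0.85]
```

```bash
python3 -m handwheel '[{"translation":[0.6,0,-1.2],"rotation":[0,0,0],"gripper":1},{"translation":[0.6,0,-1.2],"rotation":[0,0,0],"gripper":1}]'
python3 -c "
from h import *
loc()"
```

```text
clock: 23.65
eef_pos: [0.6934, -0.094, 0.0687]
eef_rot: [2.635, 0.091, -1.648]
contact_force: [-11.2, 0.4, 3.3]
width: 0.0003
t 23.65 tip unit mm [  9.  -40.1  46.2] F unit [-11.18   1.17   3.35] w 0.0003 q [-0.03  0.49  0.13  2.03 -0.62  0.21 -0.85]
```

```bash
python3 -m handwheel '[{"translation":[0.7,0,-1.5],"rotation":[0,0,0],"gripper":1},{"translation":[0.7,0,-1.5],"rotation":[0,0,0],"gripper":1},{"translation":[0.7,0,-1.5],"rotation":[0,0,0],"gripper":1}]'
python3 -c "
from h import *
loc()"
```

```text
clock: 23.9
eef_pos: [0.6943, -0.094, 0.0687]
eef_rot: [2.634, 0.091, -1.65]
contact_force: [-12.8, 1.8, 5.0]
width: 0.0006
t 23.9 tip unit mm [  9.9 -40.1  46.2] F unit [-12.68   2.67   5.05] w 0.0006 q [-0.03  0.49  0.13  2.03 -0.62  0.21 -0.85]
```

```bash
python3 -m handwheel '[{"translation":[-5,0,10],"rotation":[0,0,0],"gripper":1},{"translation":[-10,0,22],"rotation":[0,0,0],"gripper":1},{"translation":[-22,0,45],"rotation":[0,-4,0],"gripper":1},{"translation":[-40,0,60],"rotation":[0,-8,0],"gripper":1},{"translation":[-80,0,65],"rotation":[0,-8,0],"gripper":1},{"translation":[-110,0,60],"rotation":[0,-8,0],"gripper":1},{"translation":[-110,0,60],"rotation":[0,-8,0],"gripper":1},{"translation":[-110,0,60],"rotation":[0,-8,0],"gripper":1}]'
OMP_NUM_THREADS=1 timeout 60 python3 - <<'E'
from ik import *
loc()
p,d=optics.capture("side"); cv2.imwrite("pics/s6.png",cv2.resize(p[90:270,190:390,::-1],(600,540)))
q=manip.read_state()["joint_pos"]
for P in((-70,150,165),(-22,140,135),(-22,95,125),(-22,50,90),(-22,40,55)):
  go(w(*P),tool(20,yaw,-1),P); c,q=ik(w(*P),tool(20,yaw,-1),q); print(round(c,6),q.round(2))
E
```

```text
clock: 24.57
eef_pos: [0.5939, -0.101, 0.144]
eef_rot: [2.514, 0.088, -1.82]
contact_force: [0.7, 0.2, -0.2]
width: 0.0004
t 24.57 tip unit mm [-93.9 -40.5 120.2] F unit [ 0.7   0.13 -0.19] w 0.0004 q [-0.29  0.29  0.45  2.11 -0.41  0.49 -1.04]
(-70, 150, 165) trans [ -35.5 -190.4  -36.7] rot [-0.   1.9  0.2]
0.0 [-0.6   0.22  0.34  2.08 -0.    0.52 -1.78]
(-22, 140, 135) trans [   7.9 -180.2  -73. ] rot [-0.   1.9  0.2]
0.0 [-0.54  0.33  0.34  2.01 -0.11  0.48 -1.65]
(-22, 95, 125) trans [  17.2 -135.2  -69.9] rot [-0.   1.9  0.2]
0.0 [-0.46  0.35  0.34  2.02 -0.19  0.46 -1.5 ]
(-22, 50, 90) trans [ 50.3 -90.1 -59. ] rot [-0.   1.9  0.2]
0.0 [-0.37  0.4   0.34  2.04 -0.34  0.39 -1.29]
(-22, 40, 55) trans [ 83.5 -79.9 -48.2] rot [-0.   1.9  0.2]
0.0 [-0.33  0.46  0.31  2.05 -0.43  0.33 -1.18]
```

View pics/s6.png

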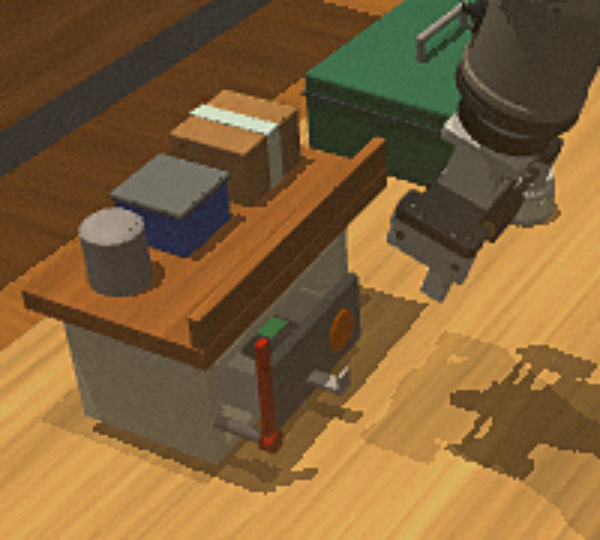

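The drawer stays shut and the tester is visible inside. Now I'll swing the hook, bringing the finger in from the outer (+y) side.

```bash
python3 -m handwheel '[{"translation":[-20,-20,-5],"rotation":[0,0,0],"gripper":1},{"translation":[-35,-50,-10],"rotation":[0,1,0],"gripper":1},{"translation":[-36,-85,-20],"rotation":[0,2,0],"gripper":1},{"translation":[-36,-120,-30],"rotation":[0,2,0],"gripper":1},{"translation":[-36,-155,-37],"rotation":[0,2,0],"gripper":1},{"translation":[-36,-190,-37],"rotation":[0,2,0],"gripper":1},{"translation":[-36,-190,-37],"rotation":[0,2,0],"gripper":1},{"translation":[-36,-190,-37],"rotation":[0,2,0],"gripper":1},{"translation":[-36,-190,-37],"rotation":[0,2,0],"gripper":1}]'
python3 - <<'E'
from h import *
loc()
for P in((-22,145,120),(-22,128,120),(-22,95,120),(-22,60,105),(-22,45,85),(-22,40,65),(-22,40,52)): go(w(*P),tool(20,yaw,-1),P)
E
```

```text
clock: 25.37
eef_pos: [0.6044, 0.0899, 0.1882]
eef_rot: [2.543, 0.089, -1.78]
contact_force: [0.3, -0.2, -0.2]
width: 0.0008
t 25.37 tip unit mm [-70.  149.4 164.7] F unit [ 0.26 -0.27 -0.16] w 0.0008 q [-0.77  0.22  0.55  2.09 -0.11  0.51 -1.67]
(-22, 145, 120) trans [ 58.4   4.5 -29.8] rot [ 0.  -0.   0.2]
(-22, 128, 120) trans [ 58.4  21.5 -29.8] rot [ 0.  -0.   0.2]
(-22, 95, 120) trans [ 58.2  54.5 -29.8] rot [ 0.  -0.   0.2]
(-22, 60, 105) trans [ 72.2  89.5 -24.6] rot [ 0.  -0.   0.2]
(-22, 45, 85) trans [ 90.9 104.6 -17.7] rot [ 0.  -0.   0.2]
(-22, 40, 65) trans [109.7 109.7 -10.9] rot [ 0.  -0.   0.2]
(-22, 40, 52) trans [121.9 109.7  -6.4] rot [ 0.  -0.   0.2]
```

```bash
python3 -m handwheel '[{"translation":[20,1,-10],"rotation":[0,0,0],"gripper":1},{"translation":[40,3,-20],"rotation":[0,0,0],"gripper":1},{"translation":[58,4,-30],"rotation":[0,0,0],"gripper":1},{"translation":[58,13,-30],"rotation":[0,0,0],"gripper":1},{"translation":[58,22,-30],"rotation":[0,0,0],"gripper":1},{"translation":[58,33,-30],"rotation":[0,0,0],"gripper":1},{"translation":[58,44,-30],"rotation":[0,0,0],"gripper":1},{"translation":[58,55,-30],"rotation":[0,0,0],"gripper":1},{"translation":[63,66,-28],"rotation":[0,0,0],"gripper":1},{"translation":[67,78,-26],"rotation":[0,0,0],"gripper":1},{"translation":[72,89,-25],"rotation":[0,0,0],"gripper":1},{"translation":[81,97,-21],"rotation":[0,0,0],"gripper":1},{"translation":[91,104,-18],"rotation":[0,0,0],"gripper":1},{"translation":[100,108,-14],"rotation":[0,0,0],"gripper":1},{"translation":[110,110,-11],"rotation":[0,0,0],"gripper":1},{"translation":[110,110,-11],"rotation":[0,0,0],"gripper":1}]'
python3 - <<'E'
from h import *
loc()
p,d=optics.capture("side"); cv2.imwrite("pics/s7.png",cv2.resize(p[90:270,190:390,::-1],(600,540)))
for z in (60,54,51,49): go(w(-22,40,z),tool(20,yaw,-1),z)
E
```

```text
clock: 26.7
eef_pos: [0.6586, -0.0175, 0.0866]
eef_rot: [2.542, 0.087, -1.783]
contact_force: [-0.6, 0.4, 0.2]
width: 0.0007
t 26.7 tip unit mm [-23.1  38.6  63. ] F unit [-0.59  0.45  0.2 ] w 0.0007 q [-0.31  0.44  0.3   2.05 -0.4   0.34 -1.22]
60 trans [ 3.9 -0.9  0.8] rot [-0.   0.1  0.2]
54 trans [ 9.5 -0.9  2.8] rot [-0.   0.1  0.2]
51 trans [12.3 -0.9  3.8] rot [-0.   0.1  0.2]
49 trans [14.2 -0.9  4.5] rot [-0.   0.1  0.2]
```

View pics/s7.png

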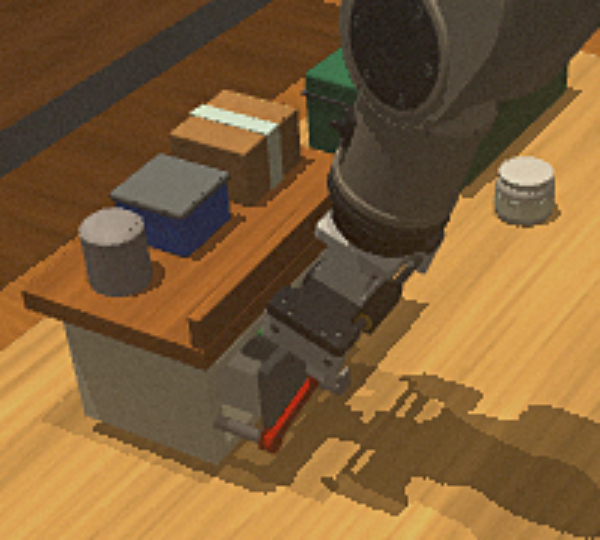

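```bash
python3 -m handwheel '[{"translation":[4,-1,1],"rotation":[0,0,0],"gripper":1},{"translation":[7,-1,2],"rotation":[0,0,0],"gripper":1},{"translation":[9.5,-1,3],"rotation":[0,0,0],"gripper":1},{"translation":[11,-1,3.4],"rotation":[0,0,0],"gripper":1},{"translation":[12.3,-1,3.8],"rotation":[0,0,0],"gripper":1},{"translation":[12.3,-1,3.8],"rotation":[0,0,0],"gripper":1}]'
python3 -c "
from h import *
loc()"
```

```text
clock: 27.25
eef_pos: [0.6596, -0.0156, 0.0745]
eef_rot: [2.542, 0.088, -1.782]
contact_force: [-0.5, 0.3, 1.9]
width: 0.0004
t 27.25 tip unit mm [-21.9  40.4  51. ] F unit [-0.51  0.32  1.91] w 0.0004 q [-0.3   0.46  0.28  2.05 -0.41  0.32 -1.2 ]
```

```bash
python3 -m handwheel '[{"translation":[1,0,0.3],"rotation":[0,0,0],"gripper":1},{"translation":[1.5,0,0.5],"rotation":[0,0,0],"gripper":1},{"translation":[1.5,0,0.5],"rotation":[0,0,0],"gripper":1}]'
python3 -c "
from h import *
loc()"
```

```text
clock: 27.5
eef_pos: [0.66, -0.0155, 0.0736]
eef_rot: [2.543, 0.089, -1.781]
contact_force: [-5.7, -0.1, 12.3]
width: 0.0004
t 27.5 tip unit mm [-21.5  40.4  50.1] F unit [-5.66  0.31 12.35] w 0.0004 q [-0.3   0.46  0.28  2.05 -0.41  0.32 -1.2 ]
```

The vertical force jumped to 12 N, so the hook is firmly seated. I'll retreat and check.

```bash
python3 -m handwheel '[{"translation":[-5,0,0],"rotation":[0,0,0],"gripper":1},{"translation":[-20,0,4],"rotation":[0,0,0],"gripper":1},{"translation":[-50,0,25],"rotation":[0,0,0],"gripper":1},{"translation":[-80,0,55],"rotation":[0,0,0],"gripper":1},{"translation":[-105,0,85],"rotation":[0,-5,0],"gripper":1},{"translation":[-120,20,115],"rotation":[0,-10,0],"gripper":1},{"translation":[-120,50,140],"rotation":[0,-15,0],"gripper":1},{"translation":[-120,80,150],"rotation":[0,-18,0],"gripper":1},{"translation":[-120,80,150],"rotation":[0,-18,0],"gripper":1},{"translation":[-120,80,150],"rotation":[0,-18,0],"gripper":1}]'
python3 - <<'E'
from h import *
loc()
p,d=optics.capture("side"); cv2.imwrite("pics/s8.png",cv2.resize(p[90:270,190:390,::-1],(600,540)))
L=(cloud("side",d)-O)@U*1000; hsv=cv2.cvtColor(p,cv2.COLOR_RGB2HSV)
m=((hsv[...,0]<8)|(hsv[...,0]>172))&(hsv[...,1]>140)&(abs(L[...,0]+20)<20)&(L[...,1]>0)&(L[...,1]<115)&(L[...,2]>30)&(L[...,2]<140)
Q=L[m]; print(len(Q),Q.min(0).round(),Q.max(0).round()); k=np.polyfit(Q[:,1],Q[:,2],1); print("hook slope rad",-k[0])
P0=np.load("pics/side0.npy"); L0=(cloud("side",P0)-O)@U*1000
for n,l in(("before",L0),("now",L)):
    f=(abs(l[...,0])<25)&(l[...,1]<-20)&(l[...,1]>-75)&(l[...,2]>65)&(l[...,2]<86); print(n,np.median(l[f][:,0]).round(1),f.sum())
E
```

```text
clock: 28.33
eef_pos: [0.4839, -0.1092, 0.1348]
eef_rot: [2.229, 0.075, -2.152]
contact_force: [0.1, 0.8, -0.3]
width: 0.0005
t 28.33 tip unit mm [-211.2  -41.3  109.8] F unit [ 0.14  0.75 -0.25] w 0.0005 q [-0.35  0.26  0.53  2.14 -0.21  0.75 -1.2 ]
71 [-24.  10.  45.] [-13. 115.  57.]
hook slope rad -0.021345421490154854
before -0.7 81
now -0.5 79
```

View pics/s8.png

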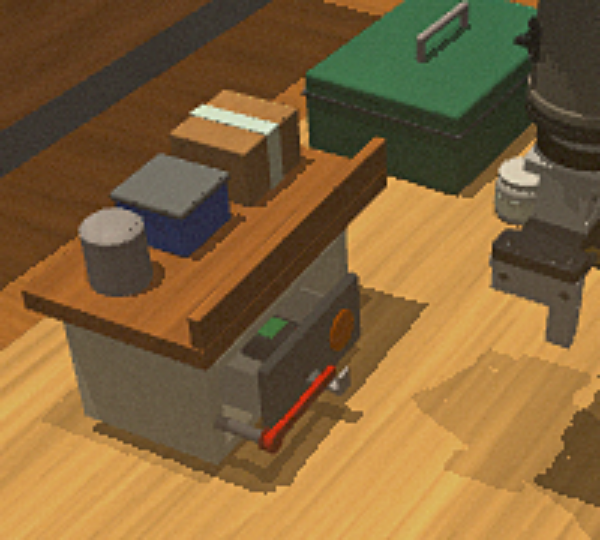

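The hook lies level in its catch, the drawer face is back at its starting position, and the tester is in the tray. I'll hand in.

```bash
python3 -c "
from rig import manip
print(manip.job_done())"
```

```text
the job is handed in; nothing more can be done
None
```

The battery tester is in the drawer, the drawer is latched shut, and the red hook lies in its catch. I handed the job in at about 28 s of the 72 s allowed; it reports no verdict.

- **Opening:** I pressed the pad with the tool leaning about 26° until I felt the stop. The highest measured force was about 15 N, and the drawer sprang fully out.
- **Placing:** I gripped the largest tester across its 40 mm side, lowered it to within about 1 mm of the tray floor by my estimate, and let go there.
- **Closing:** I pushed the drawer back to the same stop, at about 14 N, and backed off. It stayed shut.
- **Hook:** I swung it down until it seated firmly, with about 12 N upward on the finger, then moved the arm clear.

**Last checks:**
- The drawer face measured within 0.2 mm of where it was at the start.
- The hook measured within about 0.02 rad of level.
- The tester is visible in the tray. I did not remeasure its position after the drawer closed.
- The arm's last force reading was under 1 N, which is noise.
- I never went near the other objects, but I did not measure their positions again.

The first attempt to lean the tool 40° failed because a wrist joint reached its limit. I used about 26° instead, which left several millimetres between the gripper body and the plank.

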